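Restock the spring-fed jar lanes under the glass overshelf

TASK

Restock the seasoning: take the three refilled jars from the black tray and load them into the spring-fed lanes under the glass shelf, pressing the pusher (or the jar already there) back and setting each jar down behind the front lip, so that every lane ends with a neat row of two jars standing flat on its floor. Keep all jars roughly upright the whole time, because the shaker caps spill, do not bump the glass shelf, and leave the other things on the counter where they are.

Things in the scene. Friction and masses are not known exactly. Their poses are not given: they have to be found in the camera images.
- lane_a: spring-fed lane, FULL at the start (two jars): grey plastic track 50 mm wide, 158 long, for two jars in line. Origin: centre line, underside, inner face of the front lip; x back along the lane, away from the robot, z up. Jars stand on its floor, 6 mm above the origin; front jar's axis at x = 20 mm, rear jar's at x = 61. The three lanes stand 92 mm apart, in any order
- lane_b: same kind of lane, with ONE jar at its front at the start; same origin and axes as lane_a. Clear front lip 3 mm thick (x = -3 to 0 mm, a lower ticket strip in front of it to x = -10), its top 30 mm above the origin. Low side rails flare outward: about 45 mm apart at the floor, 56 mm apart at their tops 33 mm above the origin
- lane_c: same kind of lane, EMPTY at the start; same origin, axes and sizes as lane_a and lane_b
- pusher_a (a joint): spring pusher of lane_a: upright black paddle 36 mm wide, 5 thick, top 83 mm above the lane's origin, that slides along the lane and presses the jars forward with about 4 N. Value in m: 0 with its front face 2 mm behind the lip (empty lane), about 0.038 with one jar, 0.079 with two, 0.112 at its rear stop
- pusher_b (a joint): spring pusher of lane_b: upright black paddle 36 mm wide, 5 thick, top 83 mm above the lane's origin, that slides along the lane and presses the jars forward with about 4 N. Value in m: 0 with its front face 2 mm behind the lip (empty lane), about 0.038 with one jar, 0.079 with two, 0.112 at its rear stop
- pusher_c (a joint): spring pusher of lane_c: upright black paddle 36 mm wide, 5 thick, top 83 mm above the lane's origin, that slides along the lane and presses the jars forward with about 4 N. Value in m: 0 with its front face 2 mm behind the lip (empty lane), about 0.038 with one jar, 0.079 with two, 0.112 at its rear stop
- overshelf: fixed clear glass shelf over the lanes: its underside 346 mm above the counter, from x = -54 mm (front edge, thin metal strip) to 180, 320 wide, open at front and sides. Two 18 mm posts at x = 160, y = +-128; steel foot 8 mm thick, x = -20 to 175, 300 wide, carries the lanes. Origin: underside of the foot, mid-width, on the line of the lips; x to the back. Tin and cups on top
- black_tray: shallow black tray, 258 x 183 mm, rim 18 mm high, floor 2 mm thick, on which the three refilled jars stand; it does not slide; origin at the centre of its underside, x along its length
- jar_1: refilled seasoning jar, glass with label and black cap, upright round body 40 mm in diameter and 105 mm tall (all six jars are alike); origin at the centre of its underside, z up; 0.1 kg; at the start it stands on the black tray
- jar_2: refilled seasoning jar, glass with label and black cap, upright round body 40 mm in diameter and 105 mm tall (all six jars are alike); origin at the centre of its underside, z up; 0.1 kg; at the start it stands on the black tray
- jar_3: refilled seasoning jar, glass with label and black cap, upright round body 40 mm in diameter and 105 mm tall (all six jars are alike); origin at the centre of its underside, z up; 0.1 kg; at the start it stands on the black tray
- shelf_jar_1: seasoning jar, glass with label and black cap, upright round body 40 mm in diameter and 105 mm tall (all six jars are alike); origin at the centre of its underside, z up; 0.1 kg; at the start it already stands in lane_a, at the front
- shelf_jar_2: seasoning jar, glass with label and black cap, upright round body 40 mm in diameter and 105 mm tall (all six jars are alike); origin at the centre of its underside, z up; 0.1 kg; at the start it already stands in lane_a, behind the other
- shelf_jar_3: seasoning jar, glass with label and black cap, upright round body 40 mm in diameter and 105 mm tall (all six jars are alike); origin at the centre of its underside, z up; 0.1 kg; at the start it already stands in lane_b, at the front
- cup_stack: clear dip-cup stack, 66 mm round, 73 mm tall; a bystander to be left alone; origin at the centre of its underside
- card_reader: black hand card reader, 123 x 66 x 20 mm, lying flat; a bystander to be left alone; origin at the centre of its underside
- blue_pad: pale blue silicone pot pad, 52 x 150 x 12 mm, lying flat; a bystander to be left alone; origin at the centre of its underside
Not all that is in view belongs to the job. Leave any purple look-alike of the jar_1 alone.

How it is judged:
At the end, for the whole second after the job is handed in: All six jars stand upright (within 6 degrees) and at rest on the floor of a lane (underside within 5 mm of the floor, on the centre line within 8 mm, axis 10 to 78 mm behind the lip), two in each lane, with each lane's pusher closed up behind its row (pusher value between 0.072 and 0.094 m) (((x of jar_1 in the frame of lane_a between 0.01 and 0.078 m and y of jar_1 in the frame of lane_a between -0.008 and 0.008 m and z of jar_1 in the frame of lane_a between 0.001 and 0.011 m) or (x of jar_1 in the frame of lane_b between 0.01 and 0.078 m and y of jar_1 in the frame of lane_b between -0.008 and 0.008 m and z of jar_1 in the frame of lane_b between 0.001 and 0.011 m) or (x of jar_1 in the frame of lane_c between 0.01 and 0.078 m and y of jar_1 in the frame of lane_c between -0.008 and 0.008 m and z of jar_1 in the frame of lane_c between 0.001 and 0.011 m)) and angle between each of jar_1, jar_2, jar_3, shelf_jar_1, shelf_jar_2, shelf_jar_3's own z axis and vertical below 0.1 rad and linear speed of each of jar_1, jar_2, jar_3, shelf_jar_1, shelf_jar_2, shelf_jar_3 below 0.02 m/s and ((x of jar_2 in the frame of lane_a between 0.01 and 0.078 m and y of jar_2 in the frame of lane_a between -0.008 and 0.008 m and z of jar_2 in the frame of lane_a between 0.001 and 0.011 m) or (x of jar_2 in the frame of lane_b between 0.01 and 0.078 m and y of jar_2 in the frame of lane_b between -0.008 and 0.008 m and z of jar_2 in the frame of lane_b between 0.001 and 0.011 m) or (x of jar_2 in the frame of lane_c between 0.01 and 0.078 m and y of jar_2 in the frame of lane_c between -0.008 and 0.008 m and z of jar_2 in the frame of lane_c between 0.001 and 0.011 m)) and ((x of jar_3 in the frame of lane_a between 0.01 and 0.078 m and y of jar_3 in the frame of lane_a between -0.008 and 0.008 m and z of jar_3 in the frame of lane_a between 0.001 and 0.011 m) or (x of jar_3 in the frame of lane_b between 0.01 and 0.078 m and y of jar_3 in the frame of lane_b between -0.008 and 0.008 m and z of jar_3 in the frame of lane_b between 0.001 and 0.011 m) or (x of jar_3 in the frame of lane_c between 0.01 and 0.078 m and y of jar_3 in the frame of lane_c between -0.008 and 0.008 m and z of jar_3 in the frame of lane_c between 0.001 and 0.011 m)) and ((x of shelf_jar_1 in the frame of lane_a between 0.01 and 0.078 m and y of shelf_jar_1 in the frame of lane_a between -0.008 and 0.008 m and z of shelf_jar_1 in the frame of lane_a between 0.001 and 0.011 m) or (x of shelf_jar_1 in the frame of lane_b between 0.01 and 0.078 m and y of shelf_jar_1 in the frame of lane_b between -0.008 and 0.008 m and z of shelf_jar_1 in the frame of lane_b between 0.001 and 0.011 m) or (x of shelf_jar_1 in the frame of lane_c between 0.01 and 0.078 m and y of shelf_jar_1 in the frame of lane_c between -0.008 and 0.008 m and z of shelf_jar_1 in the frame of lane_c between 0.001 and 0.011 m)) and ((x of shelf_jar_2 in the frame of lane_a between 0.01 and 0.078 m and y of shelf_jar_2 in the frame of lane_a between -0.008 and 0.008 m and z of shelf_jar_2 in the frame of lane_a between 0.001 and 0.011 m) or (x of shelf_jar_2 in the frame of lane_b between 0.01 and 0.078 m and y of shelf_jar_2 in the frame of lane_b between -0.008 and 0.008 m and z of shelf_jar_2 in the frame of lane_b between 0.001 and 0.011 m) or (x of shelf_jar_2 in the frame of lane_c between 0.01 and 0.078 m and y of shelf_jar_2 in the frame of lane_c between -0.008 and 0.008 m and z of shelf_jar_2 in the frame of lane_c between 0.001 and 0.011 m)) and ((x of shelf_jar_3 in the frame of lane_a between 0.01 and 0.078 m and y of shelf_jar_3 in the frame of lane_a between -0.008 and 0.008 m and z of shelf_jar_3 in the frame of lane_a between 0.001 and 0.011 m) or (x of shelf_jar_3 in the frame of lane_b between 0.01 and 0.078 m and y of shelf_jar_3 in the frame of lane_b between -0.008 and 0.008 m and z of shelf_jar_3 in the frame of lane_b between 0.001 and 0.011 m) or (x of shelf_jar_3 in the frame of lane_c between 0.01 and 0.078 m and y of shelf_jar_3 in the frame of lane_c between -0.008 and 0.008 m and z of shelf_jar_3 in the frame of lane_c between 0.001 and 0.011 m)) and value of joint pusher_a between 0.072 and 0.094 m and value of joint pusher_b between 0.072 and 0.094 m and value of joint pusher_c between 0.072 and 0.094 m); the robot touches nothing.
It fails at once if a jar is tipped more than about 20 degrees from upright (angle between any of jar_1, jar_2, jar_3, shelf_jar_1, shelf_jar_2, shelf_jar_3's own z axis and vertical above 0.36 rad).
It fails at once if the arm, the gripper or a jar bumps the glass overshelf (more than 12 N) (contact force between any of the arm, the fingers, jar_1, jar_2, jar_3 and overshelf above 12 N).
It fails at once if a bystander is moved by more than 40 mm (distance of any of cup_stack, card_reader, blue_pad from where it was at the start of the episode above 0.04 m).
It also fails if it takes over 72 s, if anything falls off the work surface, if the arm or the gripper's body presses on something with over 40 N, if the wrist force passes 120 N, or if a joint passes its speed limit or range.

ROBOT

A 6-joint arm with a two-finger parallel gripper is mounted at the origin on a cart in front of the work surface, level with it; the furniture and walls round the work are solid. World frame = base frame: x ahead of the robot, y to its left, z up, the work surface at z = 0. Lengths are in m, angles in rad, forces in N, time in s.
With the tool pointing down it reaches from about 0.325 to 0.925 m from the base axis. Payload 3.1 kg.
Tool frame: the origin (TCP) lies midway between the tips of the shut fingers; the grasp point (between the pads) lies 19 mm behind it (grasp_offset is the distance from the TCP to the grasp point, in m); z points along the fingers, y is the line along which they close (so a half turn about z gives the same grasp; the last joint's range is limited). The gripper opens to 85 mm and grips with 20 to 120 N. Pads are 22 mm wide; open, the fingers measure 114 mm over their backs; the gripper's body (76 mm by 85 mm) begins 54 mm behind the grasp point. The pads swing forward as they close: fully open they stand 13 mm farther back than shut.
Start: joints at [1.071, 0.217, 1.613, -0, 1.311, -0.112], TCP at [0.236, 0.579, 0.231] pointing down, gripper open.
Joint ranges: [-2.75, 2.75], [-0.78, 2.1], [0.31, 2.55], [-1.13, 4.27], [0.13, 2.63], [-2.58, 2.58]. Speed limits (rad/s): [2.79, 2.79, 3.14, 3.14, 3.14, 3.14].

INTERFACE

Orientations are given as a 3x3 rotation matrix whose columns are the frame's x, y, z axes.
In Python, from rig import state, get_image, close_job, grasp_offset gives the robot as it stands. The module is installed in compiled form; this text tells all that it offers.
- The arm moves only by the tool apply_moves, never from a script. Its argument "rows" is a list that holds one entry, the list of rows, each a list of 6 numbers: the shift along the tool's x, y, z in m, then the turn, a rotation vector about the tool's x, y, z in rad. In form: [[[dx, dy, dz, ax, ay, az], ...]]. A call has 1 to 5 rows; each row shifts and turns the commanded pose from where the row before left it, along the tool's axes as they then stand; what a row does not reach is not made up. A row lasts 1/8 s, in which the tool goes at most 62.5 mm and 10.7 degrees, less where a joint would pass 70% of its speed; a pose out of reach is approached as far as the arm can. A call with a gripper value outside its range is refused whole. "claw" is the opening, from -1 (shut) to 1 (fully open), set as the call begins (left out, the last holds). The fingers move at their own pace and stop on an object; "newtons" is the grip in N (left out, the last holds). Time passes only in rows, so rows that do not move let the fingers close. It gives the time, the measured TCP pose, the force, the opening and the grip force at its end, in the units of the state.
- state(): the state, without advancing time (a new reading comes with each control period).
- get_image(name): name is "side" or "top"; returns a dict with "color" (384x512x3 uint8, blue, green, red), "fx", "fy", "cx", "cy" (pixels), "T" (4x4, takes a point from camera to world coordinates). Camera axes: x right, y up, looking along -z (the intrinsics and any distortion apply to the point x, -y, -z); pixel columns grow to the right and rows downward; lengths in m; the calibration is good to about 2 mm. A picture is of the moment at which its call begins. There is no depth.
- close_job(): hands the job in; it is judged then, once.
The state is a dict: "t": time; "q": joint angles; "joint_velocities": joint speeds; "joint_torque": joint torques, N m; "eef_pos": TCP position; "tcp_rot": TCP orientation; "ft_force": force on the tool from outside, world axes, zero at the start; "ft_torque": the same for the moment, N m; "finger_gap": opening from 0.0 (shut) to 1.0 (fully open); "grip_force": force on a finger pad.
Only numpy, scipy, OpenCV 4.12 (cv2) and the standard library are available. Lean on these libraries where they do the work, as an engineer would, in place of code of your own. Each camera call takes 0.05 s, during which the arm holds its last target. There are 200 camera calls.

## Working session

There is one attempt and no reset: what is moved stays moved. The work goes in short steps, Python scripts to look and compute and a tool call to move; the robot and the scene stay as the last step left them, time stands still between calls to the robot, and variables do not carry over. Pictures are saved under pics/ and viewed, at most 10 in all, crops included, and the job is handed in when it is done.

Besides the shell and the picture viewer there is one more tool, called after "Emit:" as name(argument=value, ...) on one line, values as JSON. apply_moves: Moves the arm, as the interface text tells. Its arguments: {"type":"object","properties":{"rows":{"type":"array"},"claw":{"type":"number"},"newtons":{"type":"number"}},"required":["rows"]}

```bash
mkdir -p pics; cat > h.py <<'E'
import numpy as np, cv2
from rig import state, get_image, close_job, grasp_offset
def shot(n,f):
    d=get_image(n); cv2.imwrite('pics/'+f,d['color']); np.savez('pics/'+f[:-4]+'.npz',**{k:np.array(d[k]) for k in d}); return d
def proj(d,P):
    T=np.array(d['T']); p=(np.atleast_2d(P)-T[:3,3])@T[:3,:3]
    return np.c_[d['cx']+d['fx']*p[:,0]/-p[:,2], d['cy']+d['fy']*-p[:,1]/-p[:,2]].round(1)
def ray(d,u,v):
    T=np.array(d['T']); r=T[:3,:3]@np.array([(u-d['cx'])/d['fx'],-(v-d['cy'])/d['fy'],-1.]); return T[:3,3],r/np.linalg.norm(r)
def onz(d,u,v,z):
    o,r=ray(d,u,v); return (o+r*(z-o[2])/r[2]).round(4)
def tri(*obs):
    A=np.zeros((3,3));b=np.zeros(3);R=[]
    for d,u,v in obs:
        o,r=ray(d,u,v);M=np.eye(3)-np.outer(r,r);A+=M;b+=M@o;R.append((M,o))
    x=np.linalg.solve(A,b); return x.round(4),[round(float(np.linalg.norm(M@(x-o))),4) for M,o in R]
def load(f): return dict(np.load('pics/'+f+'.npz'))
E
python3 -c "
from h import *
for n in('side','top'):
    d=shot(n,n+'0.png'); print(n,list(d.keys()),d['fx'],d['cx'],d['cy'],np.array(d['T']).round(3))
s=state();print(s,grasp_offset)
a=[cv2.imread('pics/%s0.png'%n) for n in('side','top')]
"
```

```text
side ['color', 'fx', 'fy', 'cx', 'cy', 'T'] 489.2117532549342 245.23468224833925 195.8340149721866 [[-1.    -0.004 -0.016  0.48 ]
 [-0.012 -0.499  0.867  1.268]
 [-0.012  0.867  0.499  0.782]
 [ 0.     0.     0.     1.   ]]
top ['color', 'fx', 'fy', 'cx', 'cy', 'T'] 468.61090870418525 255.56468633166074 194.15196285120876 [[ 0.047  0.973 -0.225  0.231]
 [-0.999  0.047 -0.006 -0.013]
 [ 0.005  0.225  0.974  1.33 ]
 [ 0.     0.     0.     1.   ]]
{'t': 0.1, 'q': array([ 1.07082236e+00,  2.17671799e-01,  1.61478912e+00, -1.38097214e-05,
        1.31129938e+00, -1.12179112e-01]), 'joint_velocities': array([-6.65964657e-05, -2.43621770e-03, -4.23975522e-03, -7.87766211e-04,
       -8.88080568e-05, -1.42469089e-03]), 'joint_torque': array([-7.64202014e-04, -3.98077261e+01, -3.04969919e+01, -1.22140059e-04,
        4.32448491e-03, -1.44682866e-05]), 'eef_pos': array([0.23595747, 0.57795054, 0.23009507]), 'tcp_rot': array([[-9.25746408e-01,  3.78143534e-01, -1.02746497e-03],
       [ 3.78144861e-01,  9.25744469e-01, -1.90872003e-03],
       [ 2.29399875e-04, -2.15552131e-03, -9.99997651e-01]]), 'ft_force': array([ 0.69975987, -0.63411044,  0.24970298]), 'ft_torque': array([-0.03592767, -0.04548436,  0.02194377]), 'grip_force': 0.0, 'finger_gap': 0.996273129110443} 0.0187
```

```bash
python3 -c "
import cv2
for n in('side','top'):
    a=cv2.imread('pics/%s0.png'%n); cv2.imwrite('pics/%s0b.png'%n,cv2.resize(a,(800,600),interpolation=cv2.INTER_CUBIC))"
```

```text
(no output)
```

View pics/side0b.png

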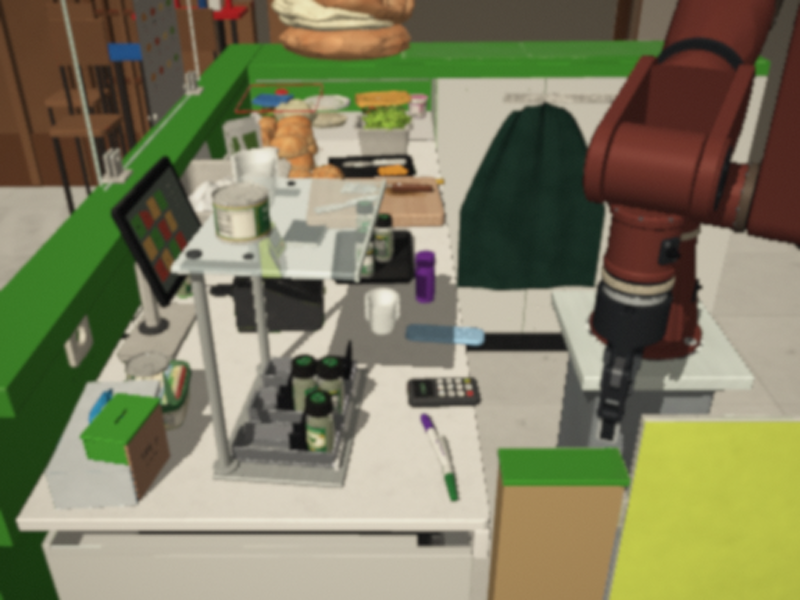

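View pics/top0b.png

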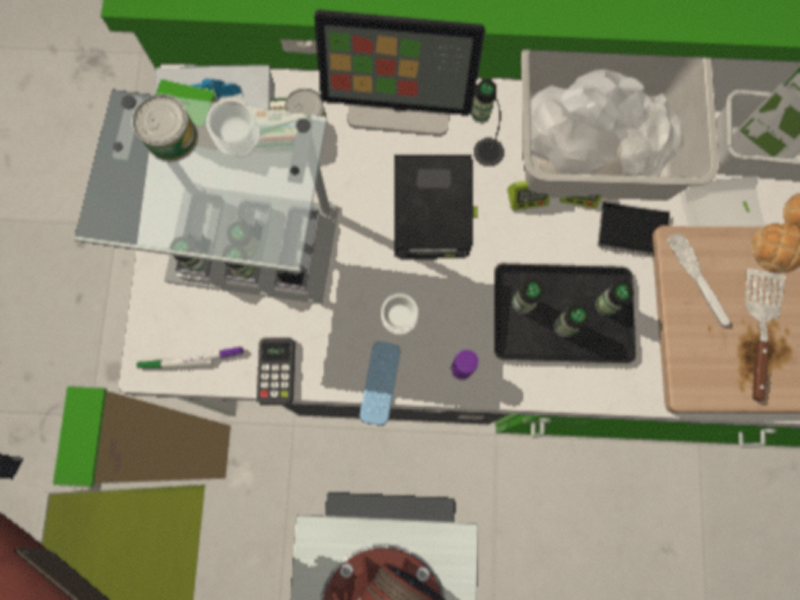

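The side view shows the lanes under the glass at about (185-340, 330-480). The front jar is at (318,420) and two jars are at (303,380) and (330,378); the empty lane is the farthest one, with its paddle at (348,355). The top view shows the tray jars at about (526,297), (570,320) and (612,298), and the purple look-alike at (465,363), which I leave alone. Next I'll enlarge the crops to confirm.

```bash
python3 -c "
from h import *
s,t=load('side0'),load('top0')
def crop(d,x,y,w=100,h=75):
    c=cv2.resize(d['color'][y:y+h,x:x+w],(400,300),interpolation=cv2.INTER_CUBIC)
    for i in range(0,w,20): cv2.putText(c,str(x+i),(int(i*400/w),10),0,.35,(0,0,255),1); cv2.line(c,(int(i*400/w),12),(int(i*400/w),18),(0,0,255),1)
    for i in range(0,h,15): cv2.putText(c,str(y+i),(0,int(i*300/h)+4),0,.35,(0,0,255),1)
    return c
im=np.vstack([np.hstack([crop(t,100,120,120,90),crop(s,134,210,140,105)]),np.hstack([crop(t,312,165),crop(s,210,130,80,60)])])
cv2.imwrite('pics/comp.png',im)
k=1/1.5625
for u,v in [(533,288),(577,315),(620,289),(465,358)]: print(onz(t,u*k,v*k,.107))
for u,v in [(495,265),(635,265),(495,358),(635,362)]: print('tray',onz(t,u*k,v*k,.018))
for u,v in [(78,242),(318,266),(115,90),(325,118)]: print('glass',onz(t,u*k,v*k,.35))
print(onz(s,360*k,280*k,.35),onz(s,175*k,270*k,.35),onz(s,385*k,180*k,.35))
for u,v in [(320,397),(330,358),(303,357)]: print('sj',onz(s,u*k,v*k,.119))
for u,v in [(182,243),(238,230),(240,258)]: print('sj',onz(t,u*k,v*k,.119))
"
```

```text
[ 0.5518 -0.234   0.107 ]
[ 0.5077 -0.3096  0.107 ]
[ 0.5572 -0.3841  0.107 ]
[ 0.4244 -0.1201  0.107 ]
tray [ 0.616  -0.1791  0.018 ]
tray [ 0.6286 -0.4401  0.018 ]
tray [ 0.4411 -0.1821  0.018 ]
tray [ 0.4458 -0.4354  0.018 ]
glass [0.5239 0.4465 0.35  ]
glass [0.5053 0.1089 0.35  ]
glass [0.7592 0.4262 0.35  ]
glass [0.7295 0.1148 0.35  ]
[0.5223 0.4548 0.35  ] [0.7534 0.426  0.35  ] [0.4955 0.1172 0.35  ]
sj [0.5892 0.379  0.119 ]
sj [0.582  0.2782 0.119 ]
sj [0.6244 0.2751 0.119 ]
sj [0.5999 0.3752 0.119 ]
sj [0.6281 0.2809 0.119 ]
sj [0.5778 0.2725 0.119 ]
```

View pics/comp.png

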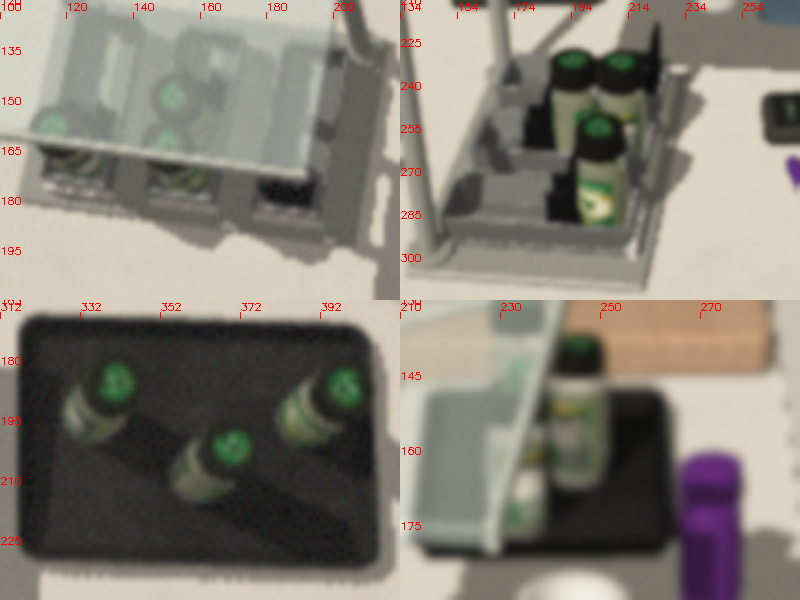

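Named, with full-image pixels from the crops. The three tray jars are glass with green-topped caps, in the top view at (341,185), (370,201) and (398,187). The purple object, at about (298,229) in the top view, is the look-alike and I leave it. The left lane (largest y) holds one jar so it is lane_b, the middle lane is full (lane_a), and the right lane, with its paddle forward, is empty (lane_c). Now I'll triangulate and fit.

```bash
cat > fit.py <<'E'
from h import *
from scipy.optimize import least_squares
s,t=load('side0'),load('top0')
print('jar mid',tri((s,245.6,138.6),(t,369.8,201.5)))
for u,v in [(341,185.5),(369.8,201.5),(398.2,186.8)]: print('tray jar',onz(t,u,v,.107))
for n,a,b in [('b',(203.7,254.5),(115.9,157.2)),('ar',(194.2,231),(151.9,148.8)),('af',(211,231.7),(149.5,162))]:
    print(n,tri((s,*a),(t,*b)))
print('glass FR',onz(t,192.4,172.8,.352))
# shelf frame fit: local points (yb,ya sign known: +92 lane_b, 0 lane_a, -92 lane_c)
obs=[(s,(203.7,254.5),(.02,.092,.119)),(t,(115.9,157.2),(.02,.092,.119)),
(s,(194.2,231),(.061,0,.119)),(t,(151.9,148.8),(.061,0,.119)),(s,(211,231.7),(.02,0,.119)),(t,(149.5,162),(.02,0,.119)),
(t,(196.6,191.4),(-.02,-.15,.008)),(s,(218,309.5),(-.02,.15,.006)),(s,(236.6,233.8),(-.02,-.15,.008)),
(t,(192.4,172.8),(-.054,-.16,.352)),(t,(49.9,154.9),(-.054,.16,.352))]
def P(p,l): c,n=np.cos(p[2]),np.sin(p[2]); return np.array([p[0]+c*l[0]-n*l[1],p[1]+n*l[0]+c*l[1],l[2]])
f=lambda p: np.concatenate([proj(d,P(p,l))[0]-uv for d,uv,l in obs])
r=least_squares(f,[.57,.28,-.05],loss='soft_l1',diff_step=1e-3); print(r.x.round(4)); print(f(r.x).reshape(-1,2).round(1).tolist())
for n,y in(('b',.092),('a',0),('c',-.092)): print(n,P(r.x,(0,y,.008)).round(4),P(r.x,(.02,y,.008)).round(4))
E
python3 fit.py
```

```text
jar mid (array([ 0.5069, -0.3115,  0.1036]), [0.0019, 0.0019])
tray jar [ 0.5485 -0.2337  0.107 ]
tray jar [ 0.5081 -0.3109  0.107 ]
tray jar [ 0.5523 -0.3878  0.107 ]
b (array([0.5938, 0.3769, 0.1169]), [0.0019, 0.0019])
ar (array([0.6237, 0.2821, 0.1165]), [0.0005, 0.0005])
af (array([0.5843, 0.285 , 0.1168]), [0.0022, 0.0022])
glass FR [0.4978 0.1323 0.352 ]
[ 0.5644  0.2873 -0.05  ]
[[1.2, -0.6], [-1.0, 2.1], [-1.0, -0.4], [-0.9, -0.7], [-1.0, -0.7], [-0.7, 0.5], [9.7, 0.3], [3.7, 0.6], [-3.8, 0.5], [1.1, -2.0], [-2.2, 2.0]]
b [0.569  0.3792 0.008 ] [0.589  0.3782 0.008 ]
a [0.5644 0.2873 0.008 ] [0.5844 0.2863 0.008 ]
c [0.5598 0.1954 0.008 ] [0.5798 0.1944 0.008 ]
```

```bash
sed -i 's/\.round(1)$//' h.py; sed -i "s/,diff_step=1e-3//; s/^(t,(196.6,191.4),(-.02,-.15,.008)),/ /; s/round(1).tolist/round(1).tolist/" fit.py
cat >> fit.py <<'E'
p=r.x; np.save('shelf.npy',p)
def draw(d,L,k):
    im=cv2.resize(d['color'],None,fx=k,fy=k,interpolation=cv2.INTER_CUBIC)
    for pts in L: cv2.polylines(im,[((proj(d,np.array([P(p,q) for q in pts]))+.5)*k).round().astype(np.int32)],False,(0,0,255),1,16)
    return im
L=[[(-.02,-.15,.008),(-.02,.15,.008),(.175,.15,.008),(.175,-.15,.008),(-.02,-.15,.008)],[(-.054,-.16,.346),(-.054,.16,.346),(.18,.16,.346),(.18,-.16,.346),(-.054,-.16,.346)]]
for y in(-.092,0,.092): L+=[[(0,y-.0225,.014),(0,y+.0225,.014),(.158,y+.0225,.014),(.158,y-.0225,.014),(0,y-.0225,.014)],[(-.001,y-.025,.038),(-.001,y+.025,.038)]]
L+=[[(.002,-.11,.091),(.002,-.074,.091)]]
a=draw(t,L,4)[100*4:220*4,40*4:240*4]; b=draw(s,L,4)[200*4:330*4,125*4:265*4]
a=cv2.resize(a,(450,270));b=cv2.resize(b,(350,325))
im=np.zeros((325,800,3),np.uint8); im[:270,:450]=a; im[:,450:]=b; im=cv2.resize(im,(800,325)); cv2.imwrite('pics/ov.png',im)
E
python3 fit.py
```

```text
jar mid (array([ 0.5069, -0.3115,  0.1036]), [0.0019, 0.0019])
tray jar [ 0.5485 -0.2337  0.107 ]
tray jar [ 0.5081 -0.3109  0.107 ]
tray jar [ 0.5523 -0.3878  0.107 ]
b (array([0.5938, 0.3769, 0.1169]), [0.0019, 0.0019])
ar (array([0.6237, 0.2821, 0.1165]), [0.0005, 0.0005])
af (array([0.5843, 0.285 , 0.1168]), [0.0022, 0.0022])
glass FR [0.4978 0.1323 0.352 ]
[ 0.5639  0.2863 -0.0905]
[[-0.1, -1.2], [-0.1, 1.0], [-0.6, -1.2], [0.3, -0.4], [-0.7, -1.1], [-0.1, 0.8], [1.2, 0.4], [-1.5, 0.5], [0.1, 1.0], [-2.2, -0.7]]
b [0.5722 0.3779 0.008 ] [0.5921 0.3761 0.008 ]
a [0.5639 0.2863 0.008 ] [0.5838 0.2845 0.008 ]
c [0.5556 0.1947 0.008 ] [0.5755 0.1929 0.008 ]
```

View pics/ov.png

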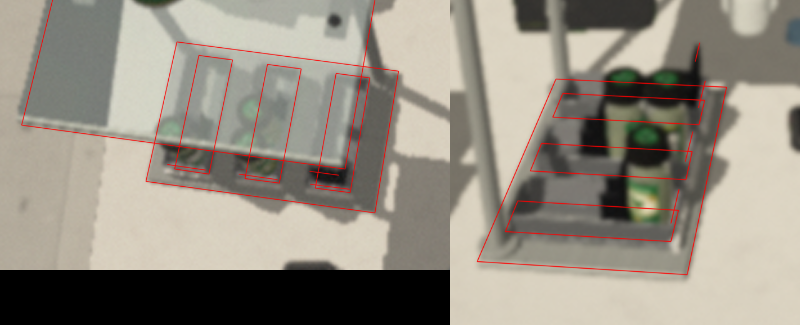

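Emit:
apply_moves(rows=[[[0,0,-0.03,0,0,0],[0,0,-0.03,0,0,0],[0,0,-0.03,0,0,0]]])

```text
t: 0.48
eef_pos: [0.2361, 0.5782, 0.3213]
tcp_rot: [[-0.926, 0.378, -0.001], [0.378, 0.926, -0.001], [0.0, -0.002, -1.0]]
ft_force: [-0.2, 0.0, 0.1]
finger_gap: 1.003
grip_force: 0.0
```

The overlay fits the foot, lanes, glass edge and paddle in both views. The top and side views show lane_b, lane_a and lane_c from left to right, with yaw about -5°. The cap height comes out at 0.1036, against an expected 0.107, so the measurement is sound. Next I'll plan the approach to jar 1.

```bash
cat > plan.py <<'E'
from h import *
from scipy.spatial.transform import Rotation as Ro
def rot(psi,al):
    p,a=np.radians([psi,al]); z=np.array([np.cos(p)*np.cos(a),np.sin(p)*np.cos(a),-np.sin(a)]); y=np.array([-np.sin(p),np.cos(p),0]); return np.c_[np.cross(y,z),y,z]
def tcp(g,psi,al,back=0,off=.020): return np.array(g)+rot(psi,al)[:,2]*(off-back)
def plan(wps,start=None,step=.045,ang=.13):
    """wps: (pos,psi,al[,n]); prints rounded tool-frame rows in calls of 5"""
    st=state(); p,R=(st['eef_pos'],st['tcp_rot']) if start is None else start
    p=np.array(p);R=np.array(R);rows=[]
    for w in wps:
        P1,R1=np.array(w[0]),rot(w[1],w[2])
        n=max(1,int(np.ceil(np.linalg.norm(P1-p)/step)),int(np.ceil(np.linalg.norm(Ro.from_matrix(R.T@R1).as_rotvec())/ang)))
        if len(w)>3:n=max(n,w[3])
        for i in range(n):
            k=1/(n-i); d=(R.T@(P1-p)*k).round(3); a=(Ro.from_matrix(R.T@R1).as_rotvec()*k).round(3)
            a[abs(a)<.004]=0
            rows.append([float(x)+0. for x in np.r_[d,a]]); p=p+R@d; R=R@Ro.from_rotvec(a).as_matrix()
    for i in range(0,len(rows),5): print(rows[i:i+5])
    print('end',p.round(4),len(rows)); return p,R
E
python3 -c "
from plan import *
g=[.5485,-.2337,.064]
e=plan([([.38,.36,.30],-15,70),([.44,.05,.30],-15,45),(tcp(g,-22,45,.12),-22,45)])
"
```

```text
[[-0.036, -0.025, 0.004, -0.004, -0.058, -0.021], [-0.035, -0.025, 0.005, -0.004, -0.058, -0.021], [-0.034, -0.026, 0.007, -0.004, -0.058, -0.021], [-0.033, -0.027, 0.01, -0.004, -0.058, -0.02], [-0.032, -0.028, 0.011, -0.004, -0.058, -0.021]]
[[-0.031, -0.028, 0.013, 0.0, -0.059, -0.021], [-0.016, -0.035, 0.006, 0.0, -0.055, 0.0], [-0.016, -0.036, 0.007, 0.0, -0.054, 0.0], [-0.016, -0.035, 0.008, 0.0, -0.055, 0.0], [-0.015, -0.036, 0.009, 0.0, -0.054, 0.0]]
[[-0.015, -0.035, 0.009, 0.0, -0.055, 0.0], [-0.014, -0.036, 0.01, 0.0, -0.054, 0.0], [-0.013, -0.035, 0.011, 0.0, -0.055, 0.0], [-0.013, -0.036, 0.011, 0.0, -0.054, 0.0], [0.006, -0.034, 0.028, 0.012, 0.0, 0.013]]
[[0.005, -0.033, 0.028, 0.012, 0.0, 0.013], [0.005, -0.033, 0.029, 0.012, 0.0, 0.012], [0.005, -0.033, 0.029, 0.012, 0.0, 0.013], [0.004, -0.033, 0.029, 0.012, 0.0, 0.012], [0.004, -0.032, 0.03, 0.012, 0.0, 0.013]]
[[0.003, -0.032, 0.03, 0.011, 0.0, 0.012]]
end [ 0.4834 -0.207   0.1347] 21
```

Emit:
apply_moves(rows=[[[-0.036,-0.025,0.004,-0.004,-0.058,-0.021],[-0.035,-0.025,0.005,-0.004,-0.058,-0.021],[-0.034,-0.026,0.007,-0.004,-0.058,-0.021],[-0.033,-0.027,0.01,-0.004,-0.058,-0.02],[-0.032,-0.028,0.011,-0.004,-0.058,-0.021]]], claw=1)

```text
t: 1.1
eef_pos: [0.3559, 0.3951, 0.3026]
tcp_rot: [[-0.92, 0.278, 0.277], [0.267, 0.961, -0.077], [-0.288, 0.004, -0.958]]
ft_force: [1.5, 0.7, 0.2]
finger_gap: 1.005
grip_force: 0.0
```

Emit:
apply_moves(rows=[[[-0.031,-0.028,0.013,0.0,-0.059,-0.021],[-0.016,-0.035,0.006,0.0,-0.055,0.0],[-0.016,-0.036,0.007,0.0,-0.054,0.0],[-0.016,-0.035,0.008,0.0,-0.055,0.0],[-0.015,-0.036,0.009,0.0,-0.054,0.0]]])

```text
t: 1.72
eef_pos: [0.4103, 0.2038, 0.2985]
tcp_rot: [[-0.814, 0.259, 0.52], [0.217, 0.966, -0.142], [-0.539, -0.003, -0.843]]
ft_force: [-0.4, -0.8, 0.8]
finger_gap: 1.0
grip_force: 0.0
```

Emit:
apply_moves(rows=[[[-0.015,-0.035,0.009,0.0,-0.055,0.0],[-0.014,-0.036,0.01,0.0,-0.054,0.0],[-0.013,-0.035,0.011,0.0,-0.055,0.0],[-0.013,-0.036,0.011,0.0,-0.054,0.0],[0,0,0,0,0,0]]])

```text
t: 2.35
eef_pos: [0.439, 0.0473, 0.2982]
tcp_rot: [[-0.683, 0.265, 0.68], [0.187, 0.964, -0.189], [-0.706, -0.002, -0.708]]
ft_force: [0.1, -0.3, -0.8]
finger_gap: 0.997
grip_force: 0.0
```

```bash
python3 -c "
from plan import *
s=state();print(s['q'].round(2),s['eef_pos'].round(4))
print(s['tcp_rot'].round(3).tolist())
g=[.5485,-.2337,.064]
e=plan([(tcp(g,-22,45,.12),-22,45,7),(tcp(g,-22,45,0),-22,45,5)])
"
```

```text
[ 0.15 -0.73  2.41 -0.42  0.77 -0.96] [0.439  0.0473 0.2982]
[[-0.683, 0.265, 0.68], [0.187, 0.964, -0.189], [-0.706, -0.002, -0.708]]
[[0.005, -0.033, 0.028, 0.011, 0.0, 0.012], [0.005, -0.033, 0.028, 0.011, 0.0, 0.012], [0.005, -0.033, 0.028, 0.012, 0.0, 0.012], [0.004, -0.033, 0.029, 0.011, 0.0, 0.012], [0.004, -0.032, 0.029, 0.012, 0.0, 0.012]]
[[0.004, -0.032, 0.03, 0.011, 0.0, 0.012], [0.003, -0.032, 0.029, 0.012, 0.0, 0.011], [0.0, 0.0, 0.024, 0.0, 0.0, 0.0], [0.0, 0.0, 0.024, 0.0, 0.0, 0.0], [0.0, 0.0, 0.024, 0.0, 0.0, 0.0]]
[[0.0, 0.0, 0.024, 0.0, 0.0, 0.0], [0.0, 0.0, 0.024, 0.0, 0.0, 0.0]]
end [ 0.5609 -0.239   0.0499] 12
```

Emit:
apply_moves(rows=[[[0.005,-0.033,0.028,0.011,0.0,0.012],[0.005,-0.033,0.028,0.011,0.0,0.012],[0.005,-0.033,0.028,0.012,0.0,0.012],[0.004,-0.033,0.029,0.011,0.0,0.012],[0.004,-0.032,0.029,0.012,0.0,0.012]]])

```text
t: 2.98
eef_pos: [0.4735, -0.1318, 0.183]
tcp_rot: [[-0.665, 0.338, 0.666], [0.239, 0.941, -0.238], [-0.708, 0.001, -0.707]]
ft_force: [0.5, 1.0, 0.1]
finger_gap: 1.001
grip_force: 0.0
```

Emit:
apply_moves(rows=[[[0.004,-0.032,0.03,0.011,0.0,0.012],[0.003,-0.032,0.029,0.012,0.0,0.011],[0.0,0.0,0.024,0.0,0.0,0.0],[0.0,0.0,0.024,0.0,0.0,0.0],[0,0,0,0,0,0]]])

```text
t: 3.6
eef_pos: [0.5187, -0.1929, 0.1195]
tcp_rot: [[-0.669, 0.362, 0.649], [0.26, 0.932, -0.252], [-0.696, -0.0, -0.718]]
ft_force: [-0.3, 0.9, -0.3]
finger_gap: 1.001
grip_force: 0.0
```

```bash
python3 -c "
from plan import *
s=state();print(s['q'].round(2),s['eef_pos'].round(4))
g=[.5485,-.2337,.064]
shot('top','t1.png');shot('side','s1.png')
a=load('t1')['color'][130:240,280:430];b=load('s1')['color'][100:210,190:340]
cv2.imwrite('pics/c1.png',np.hstack([cv2.resize(x,(400,293),interpolation=cv2.INTER_CUBIC) for x in(a,b)]))
e=plan([(tcp(g,-22,45,0),-22,45,3)])
"
```

```text
[-0.55 -0.11  2.39  0.88  0.16 -2.58] [ 0.5187 -0.1929  0.1195]
[[0.003, -0.009, 0.03, 0.0, -0.005, 0.0], [0.003, -0.009, 0.03, 0.004, -0.004, 0.005], [0.002, -0.009, 0.031, 0.005, -0.005, 0.005]]
end [ 0.562  -0.2393  0.0497] 3
```

View pics/c1.png

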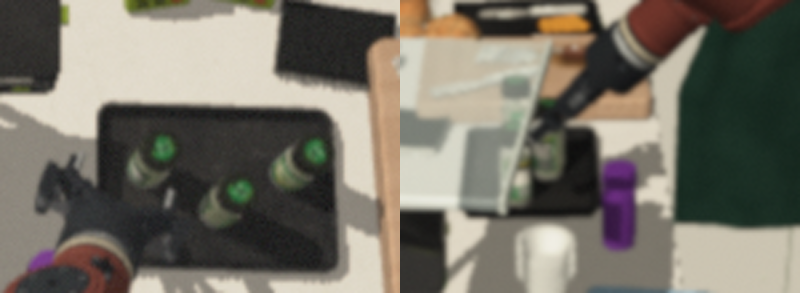

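```bash
cat > kin.py <<'E'
from plan import *
from scipy.optimize import least_squares
LO=np.array([-2.75,-.78,.31,-1.13,.13,-2.58]);HI=np.array([2.75,2.1,2.55,4.27,2.63,2.58])
def RT(ax,a,t=(0,0,0)):
    T=np.eye(4);T[:3,:3]=Ro.from_euler(ax,a).as_matrix();T[:3,3]=T[:3,:3]@np.array(t);return T
def fk(q,k):
    h,a1,a2,e,a3,L=k
    B=np.eye(4);B[2,3]=h
    return B@RT('z',q[0],(a1,0,0))@RT('y',q[1],(0,0,a2))@RT('y',q[2],(e,0,a3))@RT('z',q[3])@RT('y',q[4])@RT('z',q[5],(0,0,L))
E
cat > fitk.py <<'E'
from kin import *
s=state()
D=[([1.07082236,.217671799,1.61478912,-1.38e-5,1.31129938,-.112179],[.23595747,.57795054,.23009507],1),
([.15,-.73,2.41,-.42,.77,-.96],[.439,.0473,.2982],.2),(s['q'],s['eef_pos'],1)]
print(s['q'].round(4))
f=lambda k: np.r_[np.concatenate([w*(fk(q,k)[:3,3]-p) for q,p,w in D]),1e-3*(k-np.array([.3,0,.4,0,.4,.25]))]
r=least_squares(f,[.3,0,.4,0,.4,.25]); print(r.x.round(3),(r.fun[:9]*1000).round(1)); np.save('k.npy',r.x)
T=fk(s['q'],r.x)[:3,:3]; print(T.round(2).tolist(), s['tcp_rot'].round(2).tolist())
E
python3 fitk.py
```

```text
[-0.5546 -0.1165  2.3899  0.8836  0.1648 -2.5807]
[ 0.613 -0.392  0.802  0.248  0.937  0.688] [ 61.8 -32.9  -4.1   1.4 -35.5  15.  -11.2 -18.2   1.1]
[[-0.36, -0.67, 0.65], [-0.93, 0.26, -0.25], [0.0, -0.7, -0.72]] [[-0.67, 0.36, 0.65], [0.26, 0.93, -0.25], [-0.7, -0.0, -0.72]]
```

```bash
sed -i "s/h,a1,a2,e,a3,L=k/h,a1,a2,e,a3,L,d=k/; s/(a1,0,0)/(a1,d,0)/; s/RT('z',q\[5\],(0,0,L))/RT('z',q[5]+np.pi\/2,(0,0,L))/" kin.py
sed -i "s/.4,.25\]/.4,.25,.07]/g" fitk.py; python3 fitk.py
```

```text
[-0.5546 -0.1165  2.3899  0.8836  0.1648 -2.5807]
[ 0.3   -0.004  0.457  0.064  0.562  0.308  0.07 ] [ 0.2 -0.1  0.1  0.1  0.2 -0.4  0.1  0.2 -0. ]
[[-0.67, 0.36, 0.65], [0.26, 0.93, -0.25], [-0.7, -0.0, -0.72]] [[-0.67, 0.36, 0.65], [0.26, 0.93, -0.25], [-0.7, -0.0, -0.72]]
```

Emit:
apply_moves(rows=[[[0.0,0.0,-0.03,0,0.06,0],[0,0,-0.03,0,0.06,0],[0,0,-0.03,0,0.06,0],[0,0,-0.01,0,0.06,0],[0,0,0,0,0,0]]])

```text
t: 4.32
eef_pos: [0.4678, -0.1712, 0.1913]
tcp_rot: [[-0.787, 0.354, 0.505], [0.302, 0.935, -0.185], [-0.538, 0.006, -0.843]]
ft_force: [-0.4, 0.1, -0.3]
finger_gap: 1.005
grip_force: 0.0
```

```bash
python3 -c "
from kin import *
s=state();print(s['q'].round(4).tolist(),s['eef_pos'].round(4).tolist(),s['tcp_rot'].round(3).tolist())
"
```

```text
[-0.5613, -0.3712, 2.3341, 0.191, 0.6298, -1.8913] [0.4678, -0.1712, 0.1913] [[-0.787, 0.354, 0.505], [0.302, 0.935, -0.185], [-0.538, 0.006, -0.843]]
```

```bash
cat >> kin.py <<'E'
import os
K=np.load('k.npy') if os.path.exists('k.npy') else None
def ik(p,R,q0):
    f=lambda q:(lambda T:np.r_[(T[:3,3]-p)*5,(T[:3,:3]-R).ravel()])(fk(q,K))
    r=least_squares(f,np.clip(q0,LO+1e-3,HI-1e-3),bounds=(LO,HI)); return r.x,np.abs(r.fun).max()
def best(g,psi,al,flip=0,back=0):
    R=rot(psi,al)@(np.diag([-1,-1,1.]) if flip else np.eye(3)); p=np.array(g)+rot(psi,al)[:,2]*(.02-back); o=None
    q1=np.arctan2(g[1],g[0])
    for q0 in([q1-.1,-.1,2.2,.3,.5,-1],[q1-.1,-.1,2.2,1.5,.6,-1],[q1,0,2,-.5,.8,1.5],[q1,0,2,2.5,.8,1.5]):
        q,e=ik(p,R,np.array(q0))
        if e<2e-3:
            m=min((q-LO).min(),(HI-q).min())
            if o is None or m>o[1]: o=(q,m)
    return o
E
python3 - <<'E'
import sys;sys.path.insert(0,'.')
from kin import *
c,b=np.array([.5755,.1929]),np.array([.5921,.3761])
u=np.array([np.cos(.0905),-np.sin(.0905)])
pts={'J1':[.5485,-.2337,.064],'J2':[.5080,-.311,.064],'J3':[.5523,-.3878,.064],'c_dn':[*c,.076],'c_up':[*(c-.06*u),.115],'b_dn':[*b,.076],'b_up':[*(b-.06*u),.115]}
for n,g in pts.items():
    a0=np.degrees(np.arctan2(g[1],g[0])); print(n,round(a0))
    for fl in(0,1):
      for al in(35,45,55):
        print(fl,al,[(ps,None if (o:=best(g,ps,al,fl)) is None else (round(o[1],2),*o[0][3:].round(1))) for ps in ([-45,-30,-15,0] if n[0]=='J' else [-15,0,15,30])])
E
```

```text
J1 -23
0 35 [(-45, (np.float64(0.28), np.float64(4.0), np.float64(0.5), np.float64(1.1))), (-30, (np.float64(0.23), np.float64(3.2), np.float64(0.4), np.float64(1.6))), (-15, (np.float64(0.23), np.float64(2.3), np.float64(0.5), np.float64(2.0))), (0, (np.float64(0.29), np.float64(1.8), np.float64(0.7), np.float64(2.3)))]
0 45 [(-45, None), (-30, None), (-15, (np.float64(0.0), np.float64(1.8), np.float64(0.3), np.float64(2.6))), (0, None)]
0 55 [(-45, (np.float64(0.15), np.float64(-0.8), np.float64(0.3), np.float64(-0.5))), (-30, (np.float64(0.03), np.float64(-0.0), np.float64(0.2), np.float64(-1.5))), (-15, None), (0, None)]
1 35 [(-45, (np.float64(0.28), np.float64(4.0), np.float64(0.5), np.float64(-2.1))), (-30, (np.float64(0.23), np.float64(3.2), np.float64(0.4), np.float64(-1.6))), (-15, (np.float64(0.23), np.float64(2.3), np.float64(0.5), np.float64(-1.1))), (0, (np.float64(0.29), np.float64(1.8), np.float64(0.7), np.float64(-0.9)))]
1 45 [(-45, None), (-30, None), (-15, (np.float64(0.15), np.float64(1.8), np.float64(0.3), np.float64(-0.5))), (0, (np.float64(0.33), np.float64(1.
[... 7196 characters left out ...]
8), np.float64(0.7), np.float64(-0.0))), (0, (np.float64(0.38), np.float64(-0.7), np.float64(0.6), np.float64(-0.3))), (15, (np.float64(0.25), np.float64(-0.5), np.float64(0.4), np.float64(-0.8))), (30, (np.float64(0.17), np.float64(0.0), np.float64(0.3), np.float64(-1.6)))]
1 35 [(-15, None), (0, None), (15, (np.float64(0.09), np.float64(4.2), np.float64(0.4), np.float64(-2.3))), (30, (np.float64(0.11), np.float64(3.1), np.float64(0.2), np.float64(-1.5)))]
1 45 [(-15, None), (0, None), (15, None), (30, None)]
1 55 [(-15, None), (0, None), (15, (np.float64(0.22), np.float64(-0.5), np.float64(0.4), np.float64(2.4))), (30, (np.float64(0.17), np.float64(0.0), np.float64(0.3), np.float64(1.5)))]
```

```bash
python3 - <<'E'
import sys;sys.path.insert(0,'.')
from kin import *
c,b=np.array([.5755,.1929]),np.array([.5921,.3761])
u=np.array([np.cos(.0905),-np.sin(.0905)])
pts={'J1':[.5485,-.2337,.06],'J2':[.5080,-.311,.06],'J3':[.5523,-.3878,.06],'c_dn':[*c,.072],'c_up':[*(c-.08*u),.115],'b_dn':[*b,.072],'b_up':[*(b-.08*u),.115]}
for n,g in pts.items():
    print(n)
    for al in(50,53,56,59):
        r=[]
        for ps in ([-75,-65,-55,-45,-35] if n[0]=='J' else [-25,-18,-12,-5,2]):
            R=rot(ps,al);p=tcp(g,ps,al);a=np.arctan2(g[1],g[0])
            o=max(((min((q-LO).min(),(HI-q).min()),q) for q,e in [ik(p,R,np.array(z)) for z in([a+.1,-.1,2.2,-.5,.5,-.5],[a,0,2,-.9,.8,0])] if e<2e-3),key=lambda z:z[0],default=None)
            r.append((ps,None if o is None else [round(float(v),2) for v in (o[0],*o[1][3:])]))
        print(al,r)
E
```

```text
J1
50 [(-75, [0.06, -1.07, 0.7, 0.32]), (-65, None), (-55, None), (-45, None), (-35, None)]
53 [(-75, [0.16, -0.97, 0.68, 0.22]), (-65, [0.1, -1.03, 0.55, 0.1]), (-55, [0.07, -1.06, 0.4, -0.04]), (-45, [0.11, -1.02, 0.26, -0.27]), (-35, [0.0, -0.64, 0.13, -0.83])]
56 [(-75, [0.26, -0.87, 0.67, 0.11]), (-65, [0.23, -0.9, 0.55, -0.03]), (-55, [0.25, -0.88, 0.42, -0.23]), (-45, [0.16, -0.76, 0.29, -0.53]), (-35, [0.06, -0.37, 0.19, -1.1])]
59 [(-75, [0.36, -0.77, 0.67, 0.01]), (-65, [0.36, -0.77, 0.55, -0.17]), (-55, [0.31, -0.72, 0.44, -0.39]), (-45, [0.21, -0.57, 0.34, -0.72]), (-35, [0.13, -0.24, 0.26, -1.23])]
J2
50 [(-75, None), (-65, None), (-55, None), (-45, None), (-35, None)]
53 [(-75, [0.11, -1.02, 0.57, 0.12]), (-65, [0.07, -1.06, 0.43, -0.02]), (-55, [0.09, -1.04, 0.28, -0.22]), (-45, [0.02, -0.76, 0.15, -0.68]), (-35, None)]
56 [(-75, [0.24, -0.89, 0.57, -0.01]), (-65, [0.24, -0.89, 0.44, -0.19]), (-55, [0.18, -0.79, 0.31, -0.47]), (-45, [0.07, -0.46, 0.2, -0.98]), (-35, [0.05, 0.24, 0.18, -1.87])]
59 [(-75, [0.36, -0.77, 0.57, -0.14]), (-65, [0.33, -0.73, 0.46, -0.35]), (-
[... 2730 characters left out ...]
, -0.56])]
b_up
50 [(-25, [0.23, -0.9, 0.89, 0.25]), (-18, [0.2, -0.93, 0.8, 0.17]), (-12, [0.17, -0.96, 0.71, 0.1]), (-5, [0.15, -0.98, 0.61, 0.01]), (2, [0.15, -0.98, 0.51, -0.1])]
53 [(-25, [0.31, -0.82, 0.88, 0.17]), (-18, [0.29, -0.84, 0.79, 0.09]), (-12, [0.27, -0.86, 0.71, 0.01]), (-5, [0.27, -0.86, 0.62, -0.11]), (2, [0.29, -0.84, 0.52, -0.24])]
56 [(-25, [0.38, -0.75, 0.88, 0.1]), (-18, [0.37, -0.76, 0.79, 0.0]), (-12, [0.37, -0.76, 0.72, -0.09]), (-5, [0.38, -0.75, 0.63, -0.22]), (2, [0.42, -0.71, 0.55, -0.37])]
59 [(-25, [0.46, -0.67, 0.88, 0.03]), (-18, [0.46, -0.67, 0.8, -0.08]), (-12, [0.46, -0.67, 0.73, -0.19]), (-5, [0.49, -0.64, 0.65, -0.33]), (2, [0.45, -0.6, 0.58, -0.49])]
```

```bash
python3 -c "
from kin import *
g=[.5485,-.2337,.065]
e=plan([([.46,-.14,.24],-40,55,4),(tcp(g,-60,55,.10),-60,55,4),(tcp(g,-60,55,0),-60,55,5)],ang=.08)
print(ik(e[0],e[1],state()['q'])[0].round(2))
"
```

```text
[[-0.002, 0.005, -0.01, 0.038, -0.009, 0.055], [-0.002, 0.005, -0.01, 0.039, -0.009, 0.055], [-0.002, 0.005, -0.011, 0.038, -0.009, 0.055], [-0.001, 0.005, -0.011, 0.039, -0.009, 0.056], [-0.002, 0.004, -0.011, 0.038, -0.008, 0.055]]
[[-0.001, 0.0, 0.028, 0.04, 0.0, 0.057], [-0.001, 0.001, 0.028, 0.04, 0.0, 0.057], [-0.001, 0.003, 0.028, 0.04, 0.0, 0.057], [-0.001, 0.004, 0.027, 0.04, 0.0, 0.058], [-0.002, 0.004, 0.027, 0.041, 0.0, 0.057]]
[[0.0, 0.0, 0.02, 0.0, 0.0, 0.0], [0.0, 0.0, 0.02, 0.0, 0.0, 0.0], [0.0, 0.0, 0.02, 0.0, 0.0, 0.0], [0.0, 0.0, 0.02, 0.0, 0.0, 0.0], [0.0, 0.0, 0.02, 0.0, 0.0, 0.0]]
end [ 0.5541 -0.2441  0.049 ] 15
[-0.34  0.26  2.09 -0.93  0.48 -0.09]
```

Emit:
apply_moves(rows=[[[-0.002,0.005,-0.01,0.038,-0.009,0.055],[-0.002,0.005,-0.01,0.039,-0.009,0.055],[-0.002,0.005,-0.011,0.038,-0.009,0.055],[-0.001,0.005,-0.011,0.039,-0.009,0.056],[-0.002,0.004,-0.011,0.038,-0.008,0.055]]], claw=0.5, newtons=30)

```text
t: 4.95
eef_pos: [0.458, -0.1385, 0.2361]
tcp_rot: [[-0.63, 0.644, 0.434], [0.53, 0.765, -0.366], [-0.567, -0.001, -0.823]]
ft_force: [0.0, 0.6, -0.1]
finger_gap: 0.747
grip_force: 0.0
```

Emit:
apply_moves(rows=[[[-0.001,0.0,0.028,0.04,0.0,0.057],[-0.001,0.001,0.028,0.04,0.0,0.057],[-0.001,0.003,0.028,0.04,0.0,0.057],[-0.001,0.004,0.027,0.04,0.0,0.058],[-0.002,0.004,0.027,0.041,0.0,0.057]]])

```text
t: 5.58
eef_pos: [0.5231, -0.1932, 0.1251]
tcp_rot: [[-0.412, 0.867, 0.28], [0.713, 0.498, -0.493], [-0.567, -0.004, -0.824]]
ft_force: [0.5, 0.1, 0.8]
finger_gap: 0.749
grip_force: 0.0
```

```bash
python3 -c "
from kin import *
s=state();print(s['q'].round(2),s['eef_pos'].round(4))
g=[.5485,-.2337,.065]
e=plan([(tcp(g,-60,55,0),-60,55,5)],ang=.08)
"
```

```text
[-0.26  0.03  2.15 -0.74  0.64 -0.24] [ 0.5231 -0.1932  0.1251]
[[-0.001, 0.0, 0.019, 0.0, 0.0, 0.0], [-0.001, 0.001, 0.019, 0.0, 0.0, 0.0], [-0.001, 0.0, 0.02, 0.0, 0.0, 0.0], [-0.001, 0.001, 0.019, 0.0, -0.004, 0.0], [-0.001, 0.0, 0.02, -0.004, -0.004, 0.0]]
end [ 0.554  -0.2437  0.0481] 5
```

Emit:
apply_moves(rows=[[[-0.001,0.0,0.019,0.0,0.0,0.0],[-0.001,0.001,0.019,0.0,0.0,0.0],[0,0.0,0.02,0.0,0.0,0.0],[0,0.001,0.02,0.0,0,0.0],[0,0.0,0.02,0,0,0.0]]])

```text
t: 6.2
eef_pos: [0.5531, -0.242, 0.0461]
tcp_rot: [[-0.414, 0.866, 0.281], [0.712, 0.5, -0.493], [-0.567, -0.004, -0.824]]
ft_force: [0.5, 0.3, -0.0]
finger_gap: 0.752
grip_force: 0.0
```

Emit:
apply_moves(rows=[[[0,0,0,0,0,0],[0,0,0,0,0,0],[0,0,0,0,0,0],[0,0,0,0,0,0],[0,0,0,0,0,0]]], claw=0)

```text
t: 6.82
eef_pos: [0.5543, -0.2426, 0.0486]
tcp_rot: [[-0.412, 0.866, 0.283], [0.711, 0.499, -0.495], [-0.57, -0.003, -0.822]]
ft_force: [0.2, -0.1, -0.5]
finger_gap: 0.498
grip_force: 0.0
```

```bash
python3 -c "
from kin import *
s=state();print(s['q'].round(2),s['eef_pos'].round(4),s['finger_gap']);g=[.5485,-.2337,.065];print(tcp(g,-60,55))
shot('top','t2.png');shot('side','s2.png')
a=load('t2')['color'][130:240,280:430];b=load('s2')['color'][100:210,190:340]
cv2.imwrite('pics/c2.png',np.hstack([cv2.resize(x,(400,293),interpolation=cv2.INTER_CUBIC) for x in(a,b)]))
"
```

```text
[-0.34  0.26  2.09 -0.92  0.49 -0.1 ] [ 0.5543 -0.2426  0.0486] 0.49814972387670303
[ 0.55423576 -0.24363464  0.04861696]
```

View pics/c2.png

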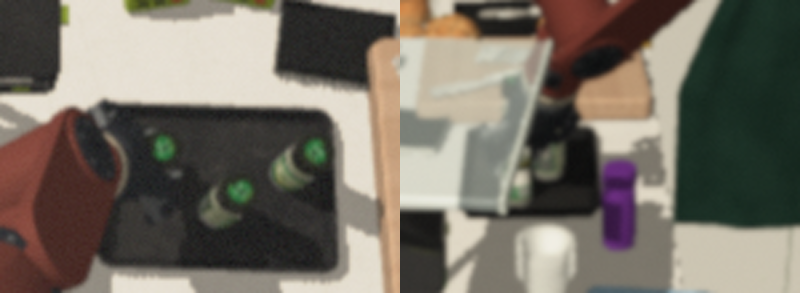

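The jar cap is at (163,147) in the crop, unmoved and between the fingers at 42 mm opening. Gripping now, then a small vertical lift.

Emit:
apply_moves(rows=[[[0,0,0,0,0,0],[0,0,0,0,0,0],[0,0,0,0,0,0],[0,0,0,0,0,0]]], claw=-0.4, newtons=35)

```text
t: 7.42
eef_pos: [0.5543, -0.2428, 0.0484]
tcp_rot: [[-0.412, 0.866, 0.282], [0.711, 0.499, -0.495], [-0.57, -0.003, -0.822]]
ft_force: [-1.1, 1.8, 3.4]
finger_gap: 0.461
grip_force: 35.3
```

```bash
cat > lane.py <<'E'
from kin import *
sh=np.load('shelf.npy')
def lane(n,x,zb,dz=.063):
    """world grasp point for jar axis at lane x, jar base at world zb"""
    y={'a':0,'b':.092,'c':-.092}[n]; c,s=np.cos(sh[2]),np.sin(sh[2])
    return [sh[0]+c*x-s*y,sh[1]+s*x+c*y,zb+dz]
E
python3 -c "
from lane import *
s=state();print(s['q'].round(2),s['eef_pos'].round(4),s['finger_gap'],s['grip_force'])
p=s['eef_pos']; al=55
e=plan([(p+[0,0,.06],-60,al),(p+[-.04,.06,.13],-50,al),([.46,.0,.23],-35,al),(tcp(lane('c',-.10,.06),-14,al),-14,al)],step=.035,ang=.07)
q=s['q']
print(ik(*e,[.3,.2,2,-.8,.5,-.3])[0].round(2))
"
```

```text
[-0.34  0.26  2.09 -0.92  0.49 -0.1 ] [ 0.5543 -0.2428  0.0484] 0.46062397861181115 35.269258184307546
[[-0.017, 0.0, -0.025, 0.0, 0.0, 0.0], [-0.017, 0.0, -0.024, 0.0, -0.005, 0.0], [0.006, -0.002, -0.033, -0.034, 0.0, -0.047], [0.006, 0.0, -0.033, -0.034, 0.0, -0.047], [0.007, 0.001, -0.033, -0.035, 0.0, -0.048]]
[[0.019, 0.013, -0.024, -0.025, 0.0, -0.036], [0.018, 0.014, -0.023, -0.025, 0.0, -0.036], [0.018, 0.015, -0.023, -0.025, 0.0, -0.036], [0.017, 0.016, -0.023, -0.025, 0.0, -0.035], [0.017, 0.018, -0.022, -0.025, 0.0, -0.036]]
[[0.016, 0.018, -0.022, -0.025, 0.0, -0.035], [0.023, 0.024, 0.005, -0.03, 0.0, -0.043], [0.022, 0.025, 0.006, -0.03, 0.0, -0.043], [0.021, 0.026, 0.007, -0.03, 0.0, -0.043], [0.02, 0.026, 0.008, -0.03, 0.0, -0.043]]
[[0.018, 0.027, 0.009, -0.03, 0.0, -0.043], [0.017, 0.027, 0.009, -0.03, 0.0, -0.043], [0.017, 0.028, 0.011, -0.03, 0.0, -0.043]]
end [0.467  0.2009 0.1061] 18
[ 0.51 -0.05  2.28 -0.79  0.58 -0.22]
```

Emit:
apply_moves(rows=[[[-0.017,0.0,-0.025,0.0,0.0,0.0],[-0.017,0.0,-0.024,0.0,-0.005,0.0],[0.006,-0.002,-0.033,-0.034,0.0,-0.047],[0.006,0.0,-0.033,-0.034,0.0,-0.047],[0.007,0.001,-0.033,-0.035,0.0,-0.048]]])

```text
t: 8.05
eef_pos: [0.5125, -0.1818, 0.1774]
tcp_rot: [[-0.529, 0.765, 0.367], [0.628, 0.644, -0.438], [-0.571, -0.001, -0.821]]
ft_force: [-0.5, 0.6, -1.2]
finger_gap: 0.46
grip_force: 35.6
```

Emit:
apply_moves(rows=[[[0.019,0.013,-0.024,-0.025,0.0,-0.036],[0.018,0.014,-0.023,-0.025,0.0,-0.036],[0.018,0.015,-0.023,-0.025,0.0,-0.036],[0.017,0.016,-0.023,-0.025,0.0,-0.035],[0.017,0.018,-0.022,-0.025,0.0,-0.036]]])

```text
t: 8.68
eef_pos: [0.468, -0.0296, 0.2203]
tcp_rot: [[-0.652, 0.608, 0.453], [0.499, 0.794, -0.348], [-0.571, -0.001, -0.821]]
ft_force: [0.6, 0.3, -0.6]
finger_gap: 0.467
grip_force: 35.6
```

```bash
python3 -c "
from lane import *
s=state();print(s['q'].round(2),s['eef_pos'].round(4),s['finger_gap'],s['grip_force'])
e=plan([(tcp(lane('c',-.10,.07),-14,55),-14,55)],step=.035,ang=.07)
"
```

```text
[ 0.02 -0.39  2.3  -0.52  0.8  -0.61] [ 0.468  -0.0296  0.2203] 0.4668564376462088 35.590238460717956
[[0.022, 0.023, 0.001, -0.029, 0.0, -0.042], [0.021, 0.024, 0.001, -0.029, 0.0, -0.042], [0.02, 0.024, 0.002, -0.03, 0.0, -0.042], [0.019, 0.025, 0.003, -0.029, 0.0, -0.042], [0.018, 0.026, 0.003, -0.029, 0.0, -0.042]]
[[0.016, 0.027, 0.004, -0.03, 0.0, -0.042], [0.015, 0.027, 0.005, -0.029, 0.0, -0.042], [0.015, 0.027, 0.006, -0.03, 0.0, -0.041]]
end [0.4669 0.2007 0.1162] 8
```

Emit:
apply_moves(rows=[[[0.022,0.023,0.001,-0.029,0.0,-0.042],[0.021,0.024,0.001,-0.029,0.0,-0.042],[0.02,0.024,0.002,-0.03,0.0,-0.042],[0.019,0.025,0.003,-0.029,0.0,-0.042],[0.018,0.026,0.003,-0.029,0.0,-0.042]]])

```text
t: 9.3
eef_pos: [0.4673, 0.1144, 0.1541]
tcp_rot: [[-0.757, 0.387, 0.526], [0.316, 0.922, -0.223], [-0.571, -0.002, -0.821]]
ft_force: [0.5, -0.3, -0.4]
finger_gap: 0.459
grip_force: 35.5
```

Emit:
apply_moves(rows=[[[0.016,0.027,0.004,-0.03,0.0,-0.042],[0.015,0.027,0.005,-0.029,0.0,-0.042],[0.015,0.027,0.006,-0.03,0.0,-0.041],[0,0,0,0,0,0],[0,0,0,0,0,0]]])

```text
t: 9.93
eef_pos: [0.4681, 0.1992, 0.1166]
tcp_rot: [[-0.796, 0.243, 0.555], [0.199, 0.97, -0.14], [-0.572, -0.001, -0.82]]
ft_force: [-0.0, 0.1, -0.9]
finger_gap: 0.462
grip_force: 35.6
```

```bash
cat > look.py <<'E'
import sys
from lane import *
n=sys.argv[1]; X=[float(v) for v in sys.argv[2:5]]  # lane, x, base z of held jar expected
t=shot('top','t%s.png'%n); s=shot('side','s%s.png'%n)
def ov(d,k,x0,y0,w,h):
    im=cv2.resize(d['color'],None,fx=k,fy=k,interpolation=cv2.INTER_CUBIC)
    if len(X)==2:
        for z in(0,.105):
            g=np.array(lane(sys.argv[5],X[0],X[1]+z,0)); a=np.linspace(0,2*np.pi,40)
            c=g+.02*np.c_[np.cos(a),np.sin(a),0*a]; cv2.polylines(im,[((proj(d,c)+.5)*k).astype(np.int32)],True,(0,0,255),1,16)
    return cv2.resize(im[y0*k:(y0+h)*k,x0*k:(x0+w)*k],(400,300))
im=np.hstack([ov(t,4,90,110,140,105),ov(s,4,134,170,160,120)]); cv2.imwrite('pics/look%s.png'%n,im)
E
sed -i 's/sys.argv\[2:5\]/sys.argv[2:4]/; s/sys.argv\[5\]/sys.argv[4]/' look.py
python3 -c "
from lane import *
s=state();print(s['q'].round(2),s['eef_pos'].round(4),s['ft_force'].round(1))
"; python3 look.py 3 -.10 .07 c
```

```text
[ 0.5  -0.07  2.28 -0.76  0.6  -0.26] [0.4681 0.1992 0.1166] [-0.   0.1 -0.9]
```

View pics/look3.png

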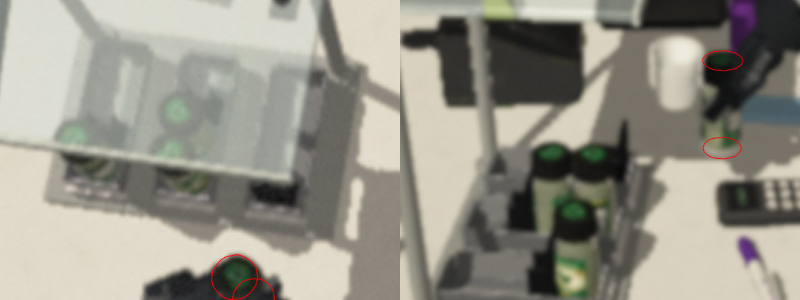

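```bash
cat > green.py <<'E'
from lane import *
def blobs(d,box):
    x,y,w,h=box; c=d['color'][y:y+h,x:x+w].astype(int); g=c[...,1]-np.maximum(c[...,0],c[...,2]); m=(g>22).astype(np.uint8)
    n,l,s,ce=cv2.connectedComponentsWithStats(m); return [(ce[i]+[x,y]).round(1).tolist()+[int(s[i,4])] for i in range(1,n) if s[i,4]>5]
def toL(p): c,s=np.cos(sh[2]),np.sin(sh[2]); d=np.array(p[:2])-sh[:2]; return np.array([c*d[0]+s*d[1],-s*d[0]+c*d[1]]).round(4)
E
python3 -c "
from green import *
for n,b in(('t',(90,110,140,105)),('s',(134,170,160,120))):
    print(n,blobs(load(n+'3'),b),blobs(load(n+'2'),b) )
    g=lane('c',-.1,.175,0); s=state(); g=s['eef_pos']-.02*s['tcp_rot'][:,2]+[0,0,.042]
    print('expected',proj(load(n+'3'),[g]), 'a,b caps exp',proj(load(n+'3'),[lane('a',.02,.119,0),lane('a',.061,.119,0),lane('b',.02,.119,0)]).round(1).tolist())
"
```

```text
t [[151.5, 148.3, 27], [117.3, 156.2, 14], [113.4, 158.1, 7], [149.5, 161.5, 15], [172.8, 206.2, 37]] [[151.3, 148.2, 33], [115.6, 156.8, 27], [149.6, 161.4, 18]]
expected [[172.38604487 205.88414484]] a,b caps exp [[149.4, 162.8], [152.2, 148.4], [115.8, 158.2]]
s [[265.0, 225.0, 23], [194.1, 230.7, 39], [211.0, 231.1, 41], [201.5, 252.7, 70], [202.1, 274.8, 39], [205.6, 287.2, 13]] [[232.5, 172.0, 6], [193.9, 230.7, 41], [211.0, 231.2, 42], [201.5, 252.7, 73], [201.9, 274.8, 41], [205.6, 287.2, 13]]
expected [[261.9668978  193.16013192]] a,b caps exp [[210.3, 230.6], [193.6, 229.8], [203.6, 253.3]]
```

Overlay check: the held jar's cap is at (172.8,206.2) in the top view, against a predicted (172.4,205.9). The jar is where it should be and upright. Inserting over the lip into lane_c.

```bash
python3 -c "
from lane import *
e=plan([(tcp(lane('c',-.05,.046),-14,55),-14,55,3),(tcp(lane('c',.024,.046),-14,55),-14,55,6)],ang=.07)
"
```

```text
[[-0.008, 0.003, 0.016, 0.0, 0.0, 0.0], [-0.008, 0.003, 0.016, 0.0, 0.0, 0.0], [-0.009, 0.003, 0.015, 0.0, 0.0, 0.0], [-0.01, 0.002, 0.007, 0.0, 0.0, 0.0], [-0.01, 0.002, 0.007, 0.0, 0.0, 0.0]]
[[-0.01, 0.002, 0.007, 0.0, 0.0, 0.0], [-0.01, 0.002, 0.007, 0.0, 0.0, 0.0], [-0.01, 0.002, 0.007, 0.0, 0.0, 0.0], [-0.01, 0.002, 0.007, 0.0, 0.0, 0.0]]
end [0.5908 0.1901 0.093 ] 9
```

Emit:
apply_moves(rows=[[[-0.008,0.003,0.016,0.0,0.0,0.0],[-0.008,0.003,0.016,0.0,0.0,0.0],[-0.009,0.003,0.015,0.0,0.0,0.0],[-0.01,0.002,0.007,0.0,0.0,0.0],[-0.01,0.002,0.007,0.0,0.0,0.0]]])

```text
t: 10.65
eef_pos: [0.5423, 0.1946, 0.0934]
tcp_rot: [[-0.795, 0.243, 0.556], [0.2, 0.97, -0.139], [-0.573, 0.001, -0.819]]
ft_force: [0.1, 0.5, -1.3]
finger_gap: 0.463
grip_force: 35.6
```

Emit:
apply_moves(rows=[[[-0.01,0.002,0.007,0.0,0.0,0.0],[-0.01,0.002,0.007,0.0,0.0,0.0],[-0.01,0.002,0.007,0.0,0.0,0.0],[-0.01,0.002,0.007,0.0,0.0,0.0],[0,0,0,0,0,0]]])

```text
t: 11.28
eef_pos: [0.5913, 0.1906, 0.0925]
tcp_rot: [[-0.795, 0.243, 0.555], [0.2, 0.97, -0.139], [-0.573, 0.0, -0.82]]
ft_force: [-3.7, 0.1, 1.8]
finger_gap: 0.464
grip_force: 35.8
```

```bash
python3 -c "
from green import *
s=state();g=s['eef_pos']-.02*s['tcp_rot'][:,2]; print(s['q'].round(2),'jar lane',toL(g),'base',g[2]-.063,s['ft_force'].round(1))
g=g+[0,0,.042]
t=shot('top','t4.png');d=shot('side','s4.png'); print(proj(t,[g]),proj(d,[g]),blobs(t,(90,110,140,105)),blobs(d,(134,170,160,120)))
e=plan([(tcp(lane('c',.023,.0155),-14,55),-14,55,5)],ang=.07)
"
```

```text
[ 0.36  0.18  2.07 -0.76  0.49 -0.35] jar lane [ 0.0246 -0.0911] base 0.04586012807282701 [-3.7  0.1  1.8]
[[181.2847168  162.15192448]] [[213.72389918 200.1647913 ]] [[151.2, 148.1, 29], [115.8, 156.9, 26], [149.3, 161.5, 15]] [[193.9, 230.7, 41], [210.9, 231.0, 44], [219.7, 230.5, 6], [201.5, 252.7, 72], [202.0, 274.8, 40], [205.6, 287.2, 13]]
[[0.004, 0.0, 0.005, 0.0, 0.0, 0.0], [0.003, 0.0, 0.005, 0.0, 0.0, 0.0], [0.004, 0.0, 0.005, 0.0, 0.0, 0.0], [0.003, -0.001, 0.005, 0.0, 0.0, 0.0], [0.004, 0.0, 0.004, 0.0, 0.0, 0.0]]
end [0.5893 0.19   0.0625] 5
```

Emit:
apply_moves(rows=[[[0.004,0.0,0.005,0.0,0.0,0.0],[0.003,0.0,0.005,0.0,0.0,0.0],[0.004,0.0,0.005,0.0,0.0,0.0],[0.003,-0.001,0.005,0.0,0.0,0.0],[0,0,0,0.0,0.0,0.0]]])

```text
t: 12.0
eef_pos: [0.5905, 0.1911, 0.0678]
tcp_rot: [[-0.795, 0.241, 0.556], [0.199, 0.971, -0.136], [-0.573, 0.002, -0.82]]
ft_force: [-2.6, 4.9, 0.6]
finger_gap: 0.457
grip_force: 36.5
```

Emit:
apply_moves(rows=[[[0.003,0,0.004,0,0,0],[0,0,0,0,0,0]]])

```text
t: 12.25
eef_pos: [0.5906, 0.1911, 0.0632]
tcp_rot: [[-0.795, 0.241, 0.557], [0.199, 0.971, -0.136], [-0.573, 0.002, -0.819]]
ft_force: [-4.0, 3.0, 1.3]
finger_gap: 0.463
grip_force: 36.7
```

```bash
cat > jl.py <<'E'
from green import *
s=state();g=s['eef_pos']-.02*s['tcp_rot'][:,2]; print(s['t'],'jar lane',toL(g),'base',(g[2]-.063).round(4),s['ft_force'].round(1),s['finger_gap'].round(3))
E
python3 jl.py; python3 look.py 5 .023 .0155 c
```

```text
Traceback (most recent call last):
  File "jl.py", line 2, in <module>
    s=state();g=s['eef_pos']-.02*s['tcp_rot'][:,2]; print(s['t'],'jar lane',toL(g),'base',(g[2]-.063).round(4),s['ft_force'].round(1),s['finger_gap'].round(3))
                                                                                                                                      ^^^^^^^^^^^^^^^^^^^^^
AttributeError: 'float' object has no attribute 'round'
```

View pics/look5.png

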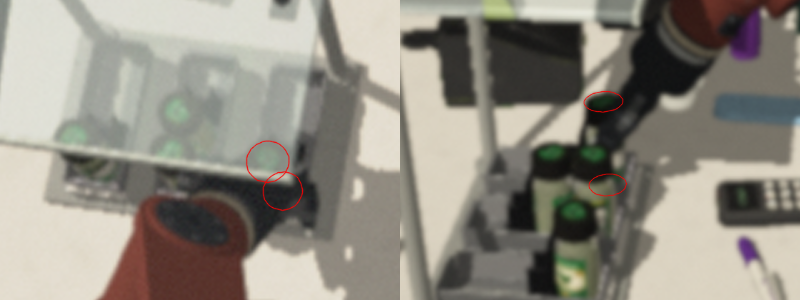

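Emit:
apply_moves(rows=[[[0.001,0.001,0.002,0,0,0],[0,0,0,0,0,0]]])

```text
t: 12.6
eef_pos: [0.5908, 0.1913, 0.0608]
tcp_rot: [[-0.795, 0.242, 0.556], [0.199, 0.97, -0.138], [-0.573, 0.001, -0.82]]
ft_force: [-4.3, 4.1, 1.8]
finger_gap: 0.459
grip_force: 36.5
```

Emit:
apply_moves(rows=[[[0,0,0,0,0,0],[0,0,0,0,0,0],[0,0,0,0,0,0],[0,0,0,0,0,0]]], claw=0.2)

```text
t: 13.1
eef_pos: [0.591, 0.1906, 0.0611]
tcp_rot: [[-0.795, 0.243, 0.556], [0.199, 0.97, -0.139], [-0.573, 0.0, -0.82]]
ft_force: [0.1, -0.7, -0.9]
finger_gap: 0.603
grip_force: 0.0
```

```bash
sed -i "s/s\['finger_gap'\].round(3)/s['finger_gap']/" jl.py; python3 jl.py; python3 -c "
from green import *
print('exp',proj(load('s5'),[lane('c',.02,.119,0)]),proj(load('t5'),[lane('c',.02,.119,0)]))
t=shot('top','t6.png');d=shot('side','s6.png');print(blobs(t,(90,110,140,105)),blobs(d,(134,170,160,120)))
g=[.5080,-.311,.065]; p=state()['eef_pos']; R=state()['tcp_rot']
e=plan([(p-.14*R[:,2],-14,55,4),([.45,.1,.25],-30,55),([.45,-.18,.26],-50,55),(tcp(g,-60,55,.10),-60,55)],ang=.09)
"
```

```text
13.1 jar lane [ 0.0243 -0.0911] base 0.0145 [ 0.1 -0.7 -0.9] 0.6025552392370621
exp [[216.09867155 210.69584982]] [[183.09553286 167.30040098]]
[[151.3, 147.9, 27], [116.0, 156.9, 25], [149.3, 161.5, 15]] [[194.0, 230.7, 40], [210.9, 231.0, 44], [201.6, 252.8, 72], [202.1, 274.8, 39], [205.6, 287.2, 13]]
[[0.0, 0.0, -0.035, 0.0, 0.0, 0.0], [0.0, 0.0, -0.035, 0.0, 0.0, 0.0], [0.0, 0.0, -0.035, 0.0, 0.0, 0.0], [0.0, 0.0, -0.035, 0.0, 0.0, 0.0], [-0.004, -0.031, -0.02, 0.04, 0.0, 0.057]]
[[-0.005, -0.031, -0.019, 0.04, 0.0, 0.057], [-0.007, -0.031, -0.018, 0.04, 0.0, 0.057], [-0.009, -0.032, -0.016, 0.04, 0.0, 0.057], [-0.017, -0.035, 0.01, 0.029, 0.0, 0.041], [-0.019, -0.033, 0.011, 0.028, 0.0, 0.041]]
[[-0.02, -0.032, 0.012, 0.029, 0.0, 0.041], [-0.021, -0.031, 0.013, 0.028, 0.0, 0.041], [-0.023, -0.03, 0.014, 0.029, 0.0, 0.041], [-0.023, -0.029, 0.015, 0.028, 0.0, 0.04], [-0.025, -0.027, 0.016, 0.029, 0.0, 0.041]]
[[0.0, -0.008, 0.04, 0.025, 0.0, 0.036], [-0.001, -0.007, 0.04, 0.025, 0.0, 0.036], [-0.001, -0.006, 0.04, 0.025, 0.0, 0.036], [-0.001, -0.005, 0.04, 0.025, 0.0, 0.035]]
end [ 0.4848 -0.2709  0.1308] 19
```

Emit:
apply_moves(rows=[[[0.0,0.0,-0.02,0.0,0.0,0.0],[0.0,0.0,-0.035,0.0,0.0,0.0],[0.0,0.0,-0.035,0.0,0.0,0.0],[0.0,0.0,-0.035,0.0,0.0,0.0],[-0.004,-0.031,-0.02,0.04,0.0,0.057]]])

```text
t: 13.82
eef_pos: [0.506, 0.1812, 0.1844]
tcp_rot: [[-0.778, 0.309, 0.547], [0.254, 0.951, -0.175], [-0.574, 0.003, -0.819]]
ft_force: [-0.4, 0.1, 1.0]
finger_gap: 0.603
grip_force: 0.0
```

Emit:
apply_moves(rows=[[[-0.005,-0.031,-0.022,0.04,0.0,0.057],[-0.007,-0.031,-0.022,0.04,0.0,0.057],[-0.009,-0.032,-0.021,0.04,0.0,0.057],[-0.017,-0.035,0.01,0.029,0.0,0.041],[-0.019,-0.033,0.011,0.028,0.0,0.041]]], claw=0.5)

```text
t: 14.45
eef_pos: [0.4518, 0.02, 0.2516]
tcp_rot: [[-0.664, 0.584, 0.466], [0.479, 0.812, -0.334], [-0.574, 0.001, -0.819]]
ft_force: [0.8, -1.2, 0.2]
finger_gap: 0.749
grip_force: 0.0
```

```bash
python3 -c "
from green import *
t=shot('top','t7.png');d=shot('side','s7.png');print(blobs(t,(90,110,140,105)),blobs(d,(134,170,160,120)));print('tray',blobs(t,(300,150,120,90)))
for n,x in(('c',.02),('a',.02),('a',.061),('b',.02)): print(n,proj(t,[lane(n,x,.119,0)]).round(1),proj(d,[lane(n,x,.119,0)]).round(1))
g=[.5080,-.311,.065]
e=plan([([.45,-.18,.26],-50,55),(tcp(g,-60,55,.10),-60,55)],ang=.09)
"
```

```text
[[151.5, 148.2, 30], [116.0, 156.9, 24], [149.4, 161.4, 14]] [[194.0, 230.7, 40], [210.9, 231.1, 42], [201.5, 252.8, 71], [202.1, 274.8, 39], [205.6, 287.2, 13]]
tray [[397.8, 186.2, 60], [369.6, 201.4, 63]]
c [[183.1 167.3]] [[216.1 210.7]]
a [[149.4 162.8]] [[210.3 230.6]]
a [[152.2 148.4]] [[193.6 229.8]]
b [[115.8 158.2]] [[203.6 253.3]]
[[-0.02, -0.032, 0.012, 0.028, 0.0, 0.04], [-0.021, -0.031, 0.013, 0.028, 0.0, 0.04], [-0.022, -0.03, 0.013, 0.028, 0.0, 0.04], [-0.024, -0.029, 0.014, 0.028, 0.0, 0.04], [-0.024, -0.027, 0.016, 0.028, 0.0, 0.04]]
[[0.0, -0.008, 0.04, 0.025, 0.0, 0.036], [-0.001, -0.007, 0.04, 0.025, 0.0, 0.036], [-0.001, -0.006, 0.04, 0.025, 0.0, 0.036], [-0.001, -0.005, 0.04, 0.025, 0.0, 0.035]]
end [ 0.4848 -0.2714  0.1301] 9
```

Emit:
apply_moves(rows=[[[-0.02,-0.032,0.012,0.028,0.0,0.04],[-0.021,-0.031,0.013,0.028,0.0,0.04],[-0.022,-0.03,0.013,0.028,0.0,0.04],[-0.024,-0.029,0.014,0.028,0.0,0.04],[-0.024,-0.027,0.016,0.028,0.0,0.04]]])

```text
t: 15.18
eef_pos: [0.4513, -0.1781, 0.2589]
tcp_rot: [[-0.529, 0.763, 0.371], [0.626, 0.646, -0.437], [-0.573, 0.001, -0.82]]
ft_force: [-0.1, 0.4, 0.2]
finger_gap: 0.752
grip_force: 0.0
```

Emit:
apply_moves(rows=[[[0.0,-0.008,0.04,0.025,0.0,0.036],[-0.001,-0.007,0.04,0.025,0.0,0.036],[-0.001,-0.006,0.04,0.025,0.0,0.036],[-0.001,-0.005,0.04,0.025,0.0,0.035],[0,0,0,0,0,0]]])

```text
t: 15.8
eef_pos: [0.4846, -0.2679, 0.1251]
tcp_rot: [[-0.417, 0.864, 0.283], [0.71, 0.504, -0.492], [-0.567, -0.005, -0.824]]
ft_force: [0.2, 0.2, 0.2]
finger_gap: 0.748
grip_force: 0.0
```

```bash
python3 -c "
from green import *
t=load('t7');d=load('s7')
for im,(x,y) in((t,(183,167)),(d,(216,210))):
    c=im['color'][y-9:y+10,x-9:x+10].astype(float);g=c[...,1]-np.maximum(c[...,0],c[...,2]);g=cv2.GaussianBlur(g,(0,0),1);m=g>g.max()*.6
    yy,xx=np.nonzero(m);print(g.max(),m.sum(),xx.mean()+x-9,yy.mean()+y-9)
    k=c.sum(2)<130; print('dark',k.sum(),)
b=cv2.resize(d['color'][185:250,180:250],(420,390),interpolation=cv2.INTER_CUBIC);a=cv2.resize(t['color'][140:205,150:220],(420,390),interpolation=cv2.INTER_CUBIC)
a=cv2.convertScaleAbs(a,alpha=1.6);b=cv2.convertScaleAbs(b,alpha=1.6)
cv2.imwrite('pics/c7.png',np.hstack([a,b])[:,:800])
g=[.5080,-.311,.065];s=state();print(s['q'].round(2),s['eef_pos'])
e=plan([(tcp(g,-60,55,0),-60,55,5)],ang=.09)
"
```

```text
16.150614238049595 42 182.88095238095238 166.35714285714286
dark 4
16.873984071864335 26 216.57692307692307 211.3846153846154
dark 133
[-0.46 -0.02  2.21 -0.67  0.53 -0.47] [ 0.48461434 -0.26786796  0.12505506]
[[-0.001, 0.0, 0.019, 0.0, 0.0, 0.0], [-0.001, 0.0, 0.02, 0.0, 0.0, 0.0], [-0.001, 0.0, 0.019, 0.0, 0.0, 0.0], [-0.002, -0.001, 0.02, 0.0, -0.004, 0.0], [-0.001, 0.0, 0.019, 0.0, -0.004, 0.006]]
end [ 0.5137 -0.3204  0.0486] 5
```

View pics/c7.png

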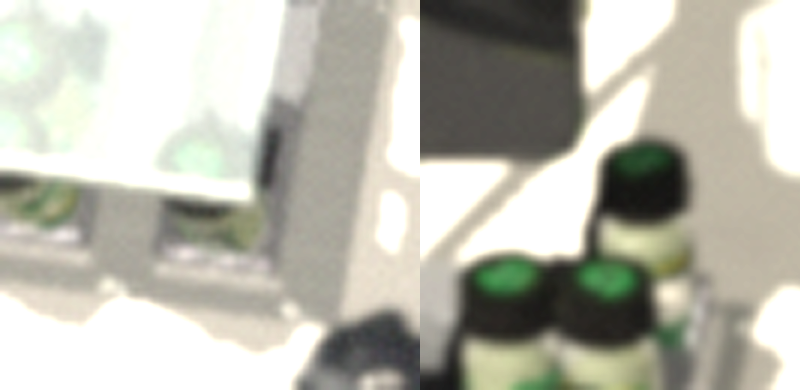

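The first jar stands upright at the front of lane_c. Its cap is at (182.9,166.4) in the top view, against an expected (183.1,167.3). Now jar 2.

Emit:
apply_moves(rows=[[[-0.001,0.0,0.019,0.0,0.0,0.0],[-0.001,0.0,0.02,0.0,0.0,0.0],[-0.001,0.0,0.019,0.0,0.0,0.0],[-0.001,0,0.02,0.0,0,0.0],[-0.001,0.0,0.019,0.0,0,0]]])

```text
t: 16.42
eef_pos: [0.5179, -0.32, 0.0544]
tcp_rot: [[-0.413, 0.863, 0.292], [0.706, 0.506, -0.495], [-0.575, 0.001, -0.818]]
ft_force: [0.1, 0.1, 0.1]
finger_gap: 0.751
grip_force: 0.0
```

Emit:
apply_moves(rows=[[[0,0,0,0,0,0],[0,0,0,0,0,0],[0,0,0,0,0,0]]], claw=0.1)

```text
t: 16.8
eef_pos: [0.5169, -0.3199, 0.054]
tcp_rot: [[-0.413, 0.863, 0.29], [0.707, 0.505, -0.495], [-0.574, 0.001, -0.819]]
ft_force: [0.2, -0.4, 0.0]
finger_gap: 0.552
grip_force: 0.0
```

Emit:
apply_moves(rows=[[[0,0,0,0,0,0],[0,0,0,0,0,0],[0,0,0,0,0,0],[0,0,0,0,0,0]]], claw=-0.4)

```text
t: 17.3
eef_pos: [0.5169, -0.3204, 0.0537]
tcp_rot: [[-0.413, 0.863, 0.29], [0.707, 0.504, -0.495], [-0.574, 0.0, -0.819]]
ft_force: [-3.2, 2.3, 7.1]
finger_gap: 0.464
grip_force: 37.1
```

```bash
cat > carry.py <<'E'
import sys
from green import *
n,ps=sys.argv[1],float(sys.argv[2])
s=state();p=s['eef_pos'];print(s['q'].round(2),p.round(4),'grasp',(p-.02*s['tcp_rot'][:,2]).round(4),s['finger_gap'],s['grip_force'])
e=plan([(p+[0,0,.06],-60,55),(p+[-.02,.08,.14],-50,55),([.46,.0,.23],-35,55),(tcp(lane(n,-.10,.065),ps,55),ps,55)],step=.038,ang=.075)
print(ik(*e,[.3,.2,2,-.8,.5,-.3])[0].round(2))
E
python3 carry.py c -14
```

```text
[-0.53  0.22  2.12 -0.88  0.37 -0.3 ] [ 0.5169 -0.3204  0.0537] grasp [ 0.5111 -0.3105  0.0701] 0.463840170144365 37.07319460809231
[[-0.017, 0.0, -0.025, 0.0, 0.0, 0.0], [-0.017, 0.0, -0.024, 0.0, 0.0, 0.004], [0.005, 0.006, -0.028, -0.024, 0.0, -0.036], [0.004, 0.007, -0.028, -0.024, 0.0, -0.036], [0.004, 0.007, -0.027, -0.024, 0.0, -0.035]]
[[0.004, 0.008, -0.027, -0.025, 0.0, -0.036], [0.021, 0.018, -0.021, -0.021, 0.0, -0.031], [0.021, 0.019, -0.021, -0.022, 0.0, -0.031], [0.02, 0.02, -0.021, -0.021, 0.0, -0.03], [0.02, 0.021, -0.02, -0.022, 0.0, -0.031]]
[[0.019, 0.022, -0.019, -0.021, 0.0, -0.03], [0.018, 0.024, -0.019, -0.022, 0.0, -0.031], [0.017, 0.024, -0.019, -0.021, 0.0, -0.03], [0.023, 0.024, 0.005, -0.03, 0.0, -0.043], [0.021, 0.025, 0.006, -0.03, 0.0, -0.043]]
[[0.02, 0.026, 0.006, -0.03, 0.0, -0.043], [0.019, 0.026, 0.007, -0.03, 0.0, -0.043], [0.018, 0.027, 0.008, -0.03, 0.0, -0.043], [0.017, 0.027, 0.009, -0.03, 0.0, -0.043], [0.017, 0.028, 0.009, -0.031, 0.0, -0.042]]
end [0.4667 0.2008 0.1118] 20
[ 0.51 -0.06  2.28 -0.78  0.59 -0.23]
```

Emit:
apply_moves(rows=[[[-0.017,0.0,-0.025,0.0,0.0,0.0],[-0.017,0.0,-0.024,0.0,0.0,0.004],[0.005,0.006,-0.028,-0.024,0.0,-0.036],[0.004,0.007,-0.028,-0.024,0.0,-0.036],[0.004,0.007,-0.027,-0.024,0.0,-0.035]]])

```text
t: 17.92
eef_pos: [0.501, -0.2593, 0.1728]
tcp_rot: [[-0.5, 0.793, 0.348], [0.65, 0.609, -0.453], [-0.572, -0.001, -0.821]]
ft_force: [-0.2, 0.0, -0.7]
finger_gap: 0.466
grip_force: 36.4
```

Emit:
apply_moves(rows=[[[0.004,0.008,-0.027,-0.025,0.0,-0.036],[0.021,0.018,-0.021,-0.021,0.0,-0.031],[0.021,0.019,-0.021,-0.022,0.0,-0.031],[0.02,0.02,-0.021,-0.021,0.0,-0.03],[0.02,0.021,-0.02,-0.022,0.0,-0.031]]])

```text
t: 18.55
eef_pos: [0.474, -0.1022, 0.2133]
tcp_rot: [[-0.616, 0.661, 0.429], [0.542, 0.751, -0.378], [-0.572, -0.0, -0.82]]
ft_force: [0.5, 0.8, -0.8]
finger_gap: 0.464
grip_force: 36.4
```

Emit:
apply_moves(rows=[[[0.019,0.022,-0.019,-0.021,0.0,-0.03],[0.018,0.024,-0.019,-0.022,0.0,-0.031],[0.017,0.024,-0.019,-0.021,0.0,-0.03],[0.023,0.024,0.005,-0.03,0.0,-0.043],[0.021,0.025,0.006,-0.03,0.0,-0.043]]])

```text
t: 19.18
eef_pos: [0.4615, 0.0581, 0.1948]
tcp_rot: [[-0.718, 0.483, 0.502], [0.397, 0.875, -0.276], [-0.573, 0.001, -0.82]]
ft_force: [0.2, 0.0, -1.3]
finger_gap: 0.467
grip_force: 36.4
```

Emit:
apply_moves(rows=[[[0.02,0.026,0.006,-0.03,0.0,-0.043],[0.019,0.026,0.007,-0.03,0.0,-0.043],[0.018,0.027,0.008,-0.03,0.0,-0.043],[0.017,0.027,0.009,-0.03,0.0,-0.043],[0,0,0,0,0,0]]])

```text
t: 19.8
eef_pos: [0.4648, 0.1718, 0.1262]
tcp_rot: [[-0.787, 0.291, 0.544], [0.237, 0.957, -0.168], [-0.57, -0.003, -0.822]]
ft_force: [-0.3, -0.3, -0.8]
finger_gap: 0.462
grip_force: 36.5
```

```bash
cat > ins.py <<'E'
import sys
from green import *
n,ps,dz,dy=sys.argv[1],float(sys.argv[2]),float(sys.argv[3]),float(sys.argv[4])
s=state(); g=s['eef_pos']-.02*s['tcp_rot'][:,2]; print(s['q'].round(2),'jar lane',toL(g),'base',(g[2]-dz).round(4))
c=g+[0,0,.105-dz]
for v in('top','side'):
    d=shot(v,v[0]+'i%d.png'%(s['t']*100)); u=proj(d,[c])[0]; b=blobs(d,(int(u[0])-15,int(u[1])-15,30,30)); print(v,u.round(1),b)
Y=np.array([-np.sin(sh[2]),np.cos(sh[2]),0])*dy
e=plan([(tcp(lane(n,-.05,.046,dz)+Y,ps,55),ps,55,3),(tcp(lane(n,.024,.046,dz)+Y,ps,55),ps,55,6)],ang=.075)
plan([(tcp(lane(n,.0235,.0148,dz)+Y,ps,55),ps,55,5)],start=e)
E
python3 ins.py c -14 .068 .0015
```

```text
[ 0.45 -0.12  2.3  -0.73  0.62 -0.3 ] jar lane [-0.0995 -0.1206] base 0.0746
top [182.6 207.5] [[182.4, 208.0, 41]]
side [263.2 186.6] []
[[-0.005, 0.014, 0.016, -0.01, 0.0, -0.014], [-0.006, 0.013, 0.016, -0.011, 0.0, -0.014], [-0.006, 0.013, 0.017, -0.01, 0.0, -0.014], [-0.01, 0.002, 0.007, 0.0, 0.0, 0.0], [-0.01, 0.002, 0.007, 0.0, 0.0, 0.0]]
[[-0.01, 0.002, 0.007, 0.0, 0.0, 0.0], [-0.01, 0.002, 0.007, 0.0, 0.0, 0.0], [-0.01, 0.002, 0.007, 0.0, 0.0, 0.0], [-0.01, 0.001, 0.007, 0.0, 0.0, 0.0]]
end [0.5911 0.1909 0.0973] 9
[[0.004, 0.0, 0.005, 0.0, 0.0, 0.0], [0.004, 0.0, 0.005, 0.0, 0.0, 0.0], [0.003, 0.0, 0.005, 0.0, 0.0, 0.0], [0.004, 0.0, 0.005, 0.0, 0.0, 0.0], [0.003, 0.0, 0.005, 0.0, 0.0, 0.0]]
end [0.5906 0.191  0.0665] 5
```

Emit:
apply_moves(rows=[[[-0.005,0.014,0.016,-0.01,0.0,-0.014],[-0.006,0.013,0.016,-0.011,0.0,-0.014],[-0.006,0.013,0.017,-0.01,0.0,-0.014],[-0.01,0.002,0.007,0.0,0.0,0.0],[-0.01,0.002,0.007,0.0,0.0,0.0]]])

```text
t: 20.52
eef_pos: [0.5434, 0.1957, 0.0987]
tcp_rot: [[-0.794, 0.243, 0.556], [0.2, 0.97, -0.138], [-0.573, 0.001, -0.819]]
ft_force: [-0.3, -0.1, -1.2]
finger_gap: 0.465
grip_force: 36.4
```

Emit:
apply_moves(rows=[[[-0.01,0.002,0.007,0.0,0.0,0.0],[-0.01,0.002,0.007,0.0,0.0,0.0],[-0.01,0.002,0.007,0.0,0.0,0.0],[-0.01,0.001,0.007,0.0,0.0,0.0],[0,0,0,0,0,0]]])

```text
t: 21.15
eef_pos: [0.591, 0.1905, 0.0973]
tcp_rot: [[-0.796, 0.244, 0.554], [0.2, 0.97, -0.139], [-0.571, 0.0, -0.821]]
ft_force: [-3.9, -0.3, -1.1]
finger_gap: 0.466
grip_force: 36.7
```

```bash
sed -i "s/-.063/-.068/" jl.py; python3 jl.py; python3 -c "
from green import *
d=shot('side','s8.png'); x,y=198,205
c=d['color'][y-12:y+13,x-12:x+30].astype(float);g=cv2.GaussianBlur(c[...,1]-np.maximum(c[...,0],c[...,2]),(0,0),1)
print(blobs(d,(134,170,160,120)));print('rear exp',proj(d,[lane('c',.0645,.119,0)]));print((g>10).astype(int))
plan([(tcp(lane('c',.0235,.0148,.068),-14,55)+np.array([0,.0015,0]),-14,55,5)])
"
```

```text
21.15 jar lane [ 0.0244 -0.0912] base 0.0457 [-3.9 -0.3 -1.1] 0.46565734113165547
[[193.9, 230.6, 44], [210.9, 231.1, 42], [201.5, 252.7, 73], [202.0, 274.8, 40], [205.6, 287.2, 13]]
rear exp [[199.11745236 209.94391959]]
[[0 0 0 ... 0 0 0]
 [0 0 0 ... 0 0 0]
 [0 0 0 ... 0 0 0]
 ...
 [0 0 0 ... 0 0 0]
 [0 0 0 ... 0 0 0]
 [0 0 0 ... 0 0 0]]
[[0.004, 0.0, 0.005, 0.0, 0.0, 0.0], [0.004, 0.0, 0.005, 0.0, 0.0, 0.0], [0.003, 0.0, 0.005, 0.0, 0.0, 0.0], [0.004, 0.0, 0.005, 0.0, 0.0, 0.0], [0.003, 0.0, 0.005, 0.0, 0.0, 0.0]]
end [0.5904 0.1908 0.0664] 5
```

Emit:
apply_moves(rows=[[[0.004,0.0,0.005,0.0,0.0,0.0],[0.004,0.0,0.005,0.0,0.0,0.0],[0.003,0.0,0.005,0.0,0.0,0.0],[0.004,0.0,0.005,0.0,0.0,0.0],[0,0,0,0,0,0]]])

```text
t: 21.82
eef_pos: [0.5902, 0.1915, 0.0719]
tcp_rot: [[-0.796, 0.242, 0.555], [0.199, 0.97, -0.138], [-0.572, 0.0, -0.82]]
ft_force: [-4.6, 1.6, -0.6]
finger_gap: 0.463
grip_force: 36.8
```

Emit:
apply_moves(rows=[[[0.003,0.0,0.005,0.0,0.0,0.0],[0,0,0,0,0,0],[0,0,0,0,0,0]]])

```text
t: 22.2
eef_pos: [0.5908, 0.1914, 0.0667]
tcp_rot: [[-0.796, 0.242, 0.555], [0.199, 0.97, -0.138], [-0.572, 0.001, -0.82]]
ft_force: [-3.8, -0.7, -0.5]
finger_gap: 0.463
grip_force: 36.8
```

```bash
python3 jl.py
```

```text
22.2 jar lane [ 0.0241 -0.0904] base 0.0151 [-3.8 -0.7 -0.5] 0.46327198632348676
```

Emit:
apply_moves(rows=[[[0,0,0,0,0,0],[0,0,0,0,0,0],[0,0,0,0,0,0],[0,0,0,0,0,0]]], claw=0.2)

```text
t: 22.7
eef_pos: [0.5916, 0.1916, 0.0676]
tcp_rot: [[-0.795, 0.242, 0.557], [0.199, 0.97, -0.137], [-0.573, 0.002, -0.819]]
ft_force: [-0.1, -0.1, -0.3]
finger_gap: 0.603
grip_force: 0.0
```

Emit:
apply_moves(rows=[[[0.0,0.0,-0.02,0.0,0.0,0.0],[0.0,0.0,-0.035,0.0,0.0,0.0],[0.0,0.0,-0.035,0.0,0.0,0.0],[0.0,0.0,-0.035,0.0,0.0,0.0],[-0.004,-0.031,-0.02,0.04,0.0,0.057]]])

```text
t: 23.32
eef_pos: [0.5064, 0.1817, 0.1905]
tcp_rot: [[-0.778, 0.308, 0.547], [0.254, 0.951, -0.174], [-0.574, 0.004, -0.819]]
ft_force: [0.2, -0.1, -0.2]
finger_gap: 0.599
grip_force: 0.0
```

Emit:
apply_moves(rows=[[[-0.005,-0.031,-0.022,0.04,0.0,0.057],[-0.007,-0.031,-0.022,0.04,0.0,0.057],[-0.009,-0.032,-0.021,0.04,0.0,0.057],[-0.017,-0.035,0.01,0.029,0.0,0.041],[-0.019,-0.033,0.011,0.028,0.0,0.041]]], claw=0.5)

```text
t: 23.95
eef_pos: [0.4523, 0.0204, 0.2577]
tcp_rot: [[-0.664, 0.584, 0.467], [0.479, 0.812, -0.333], [-0.574, 0.002, -0.819]]
ft_force: [-0.1, 0.3, 0.5]
finger_gap: 0.756
grip_force: 0.0
```

```bash
python3 -c "
from green import *
t=shot('top','t9.png');d=shot('side','s9.png')
b=blobs(t,(300,150,120,90));print('tray',b,[onz(t,*x[:2],.107) for x in b])
for im in(t,d):
  for x0 in(.02,.061):
    q=proj(im,[lane('c',x0,.119,0)])[0];x,y=q.round().astype(int)
    c=im['color'][y-8:y+9,x-8:x+9].astype(float);g=cv2.GaussianBlur(c[...,1]-np.maximum(c[...,0],c[...,2]),(0,0),1);m=g>g.max()*.6
    yy,xx=np.nonzero(m);print(q.round(1),g.max().round(1),m.sum(),(xx.mean()+x-8).round(1),(yy.mean()+y-8).round(1))
g=[.553,-.3875,.067]
e=plan([([.45,-.18,.26],-50,55),(tcp(g,-60,55,.10),-60,55)],ang=.09)
"
```

```text
tray [[397.7, 186.3, 61]] [array([ 0.5536, -0.3865,  0.107 ])]
[183.1 167.3] 16.1 38 183.0 166.1
[185.7 152.9] 16.6 56 185.5 152.9
[216.1 210.7] 17.5 27 216.8 211.6
[200.4 210. ] 17.7 26 201.1 210.4
[[-0.019, -0.032, 0.013, 0.028, 0.0, 0.04], [-0.02, -0.031, 0.014, 0.028, 0.0, 0.04], [-0.022, -0.03, 0.014, 0.028, 0.0, 0.04], [-0.023, -0.029, 0.015, 0.029, 0.0, 0.04], [-0.024, -0.028, 0.016, 0.028, 0.0, 0.04]]
[[-0.012, -0.008, 0.035, 0.017, 0.0, 0.024], [-0.013, -0.007, 0.035, 0.017, 0.0, 0.024], [-0.013, -0.006, 0.035, 0.017, 0.0, 0.024], [-0.013, -0.005, 0.035, 0.016, 0.0, 0.024], [-0.013, -0.004, 0.035, 0.017, 0.0, 0.024]]
[[-0.012, -0.003, 0.034, 0.016, 0.0, 0.023]]
end [ 0.5297 -0.3473  0.1326] 11
```

Both caps in lane_c are at their expected pixels, (183.0,166.1) and (185.5,152.9) in the top view. Now jar 3.

Emit:
apply_moves(rows=[[[-0.019,-0.032,0.013,0.028,0.0,0.04],[-0.02,-0.031,0.014,0.028,0.0,0.04],[-0.022,-0.03,0.014,0.028,0.0,0.04],[-0.023,-0.029,0.015,0.029,0.0,0.04],[-0.024,-0.028,0.016,0.028,0.0,0.04]]])

```text
t: 24.68
eef_pos: [0.451, -0.1782, 0.2596]
tcp_rot: [[-0.53, 0.763, 0.37], [0.626, 0.646, -0.437], [-0.573, 0.0, -0.82]]
ft_force: [0.6, -0.1, 0.1]
finger_gap: 0.751
grip_force: 0.0
```

Emit:
apply_moves(rows=[[[-0.012,-0.008,0.035,0.017,0.0,0.024],[-0.013,-0.007,0.035,0.017,0.0,0.024],[-0.013,-0.006,0.035,0.017,0.0,0.024],[-0.013,-0.005,0.035,0.016,0.0,0.024],[-0.013,-0.004,0.035,0.017,0.0,0.024]]])

```text
t: 25.3
eef_pos: [0.5195, -0.3181, 0.1517]
tcp_rot: [[-0.433, 0.849, 0.302], [0.696, 0.528, -0.486], [-0.572, -0.0, -0.82]]
ft_force: [-1.1, -0.2, 0.4]
finger_gap: 0.76
grip_force: 0.0
```

Emit:
apply_moves(rows=[[[-0.012,-0.003,0.034,0.016,0.0,0.023],[0,0,0,0,0,0]]])

```text
t: 25.55
eef_pos: [0.5313, -0.3443, 0.1288]
tcp_rot: [[-0.416, 0.864, 0.285], [0.709, 0.504, -0.493], [-0.569, -0.002, -0.822]]
ft_force: [0.0, -0.1, 0.5]
finger_gap: 0.747
grip_force: 0.0
```

```bash
python3 -c "
from green import *
g=[.5533,-.387,.067];s=state();print(s['q'].round(2),s['eef_pos'])
e=plan([(tcp(g,-60,55,0),-60,55,5)],ang=.09)
"
```

```text
[-0.56  0.12  2.05 -0.6   0.5  -0.62] [ 0.53127521 -0.34428045  0.12884978]
[[-0.001, 0.0, 0.02, 0.0, 0.0, 0.0], [-0.001, -0.001, 0.02, 0.0, 0.0, 0.0], [-0.001, 0.0, 0.019, 0.0, 0.0, 0.0], [-0.001, -0.001, 0.02, 0.0, 0.0, 0.0], [0.0, 0.0, 0.019, 0.0, -0.005, 0.005]]
end [ 0.5592 -0.3964  0.0506] 5
```

Emit:
apply_moves(rows=[[[-0.001,0.0,0.02,0.0,0.0,0.0],[-0.001,-0.001,0.02,0.0,0.0,0.0],[-0.001,0.0,0.019,0.0,0.0,0.0],[-0.001,-0.001,0.02,0.0,0.0,0.0],[0.0,0.0,0.019,0.0,0,0]]])

```text
t: 26.18
eef_pos: [0.5605, -0.3959, 0.0542]
tcp_rot: [[-0.414, 0.863, 0.29], [0.707, 0.505, -0.495], [-0.573, 0.0, -0.819]]
ft_force: [0.1, -0.3, 0.0]
finger_gap: 0.75
grip_force: 0.0
```

Emit:
apply_moves(rows=[[[0,0,0,0,0,0],[0,0,0,0,0,0],[0,0,0,0,0,0]]], claw=0.1)

```text
t: 26.55
eef_pos: [0.5602, -0.3963, 0.0549]
tcp_rot: [[-0.413, 0.863, 0.29], [0.707, 0.505, -0.495], [-0.574, 0.0, -0.819]]
ft_force: [0.1, 0.3, 0.0]
finger_gap: 0.549
grip_force: 0.0
```

Emit:
apply_moves(rows=[[[0,0,0,0,0,0],[0,0,0,0,0,0],[0,0,0,0,0,0],[0,0,0,0,0,0]]], claw=-0.4)

```text
t: 27.05
eef_pos: [0.5601, -0.3969, 0.0547]
tcp_rot: [[-0.413, 0.864, 0.289], [0.707, 0.504, -0.495], [-0.574, -0.0, -0.819]]
ft_force: [-2.7, 3.0, 6.1]
finger_gap: 0.461
grip_force: 36.6
```

```bash
python3 carry.py b -8
```

```text
[-0.61  0.34  1.96 -0.74  0.36 -0.5 ] [ 0.5601 -0.3969  0.0547] grasp [ 0.5544 -0.387   0.0711] 0.46112818825658985 36.60288758575916
[[-0.017, 0.0, -0.025, 0.0, 0.0, 0.0], [-0.017, 0.0, -0.024, 0.0, 0.0, 0.004], [0.005, 0.006, -0.028, -0.024, 0.0, -0.036], [0.004, 0.006, -0.028, -0.024, 0.0, -0.036], [0.004, 0.008, -0.027, -0.025, 0.0, -0.035]]
[[0.004, 0.008, -0.027, -0.024, 0.0, -0.036], [0.025, 0.016, -0.022, -0.017, 0.0, -0.024], [0.024, 0.017, -0.022, -0.017, 0.0, -0.024], [0.024, 0.018, -0.021, -0.017, 0.0, -0.024], [0.023, 0.018, -0.021, -0.017, 0.0, -0.024]]
[[0.023, 0.02, -0.021, -0.016, 0.0, -0.024], [0.022, 0.02, -0.02, -0.017, 0.0, -0.024], [0.022, 0.021, -0.02, -0.016, 0.0, -0.023], [0.021, 0.022, -0.02, -0.017, 0.0, -0.024], [0.021, 0.023, -0.02, -0.016, 0.0, -0.023]]
[[0.021, 0.03, -0.002, -0.025, 0.0, -0.035], [0.02, 0.031, -0.001, -0.025, 0.0, -0.035], [0.019, 0.031, 0.0, -0.025, 0.0, -0.035], [0.018, 0.032, 0.001, -0.024, 0.0, -0.035], [0.017, 0.033, 0.001, -0.025, 0.0, -0.035]]
[[0.016, 0.033, 0.002, -0.024, 0.0, -0.035], [0.014, 0.034, 0.003, -0.025, 0.0, -0.035], [0.013, 0.034, 0.004, -0.024, 0.0, -0.035], [0.012, 0.034, 0.005, -0.025, 0.0, -0.035], [0.011, 0.035, 0.006, -0.024, 0.0, -0.036]]
[[0.01, 0.034, 0.006, -0.025, 0.0, -0.035]]
end [0.484  0.3849 0.1119] 26
[ 0.79  0.21  1.99 -0.78  0.71 -0.09]
```

Emit:
apply_moves(rows=[[[-0.017,0.0,-0.025,0.0,0.0,0.0],[-0.017,0.0,-0.024,0.0,0.0,0.004],[0.005,0.006,-0.028,-0.024,0.0,-0.036],[0.004,0.006,-0.028,-0.024,0.0,-0.036],[0.004,0.008,-0.027,-0.025,0.0,-0.035]]])

```text
t: 27.68
eef_pos: [0.5441, -0.3356, 0.1734]
tcp_rot: [[-0.501, 0.793, 0.348], [0.651, 0.61, -0.452], [-0.571, 0.0, -0.821]]
ft_force: [-0.5, -0.7, -1.1]
finger_gap: 0.459
grip_force: 36.0
```

Emit:
apply_moves(rows=[[[0.004,0.008,-0.027,-0.024,0.0,-0.036],[0.025,0.016,-0.022,-0.017,0.0,-0.024],[0.024,0.017,-0.022,-0.017,0.0,-0.024],[0.024,0.018,-0.021,-0.017,0.0,-0.024],[0.023,0.018,-0.021,-0.017,0.0,-0.024]]])

```text
t: 28.3
eef_pos: [0.5032, -0.1746, 0.2083]
tcp_rot: [[-0.598, 0.685, 0.416], [0.562, 0.729, -0.391], [-0.571, -0.0, -0.821]]
ft_force: [1.4, 0.3, -1.6]
finger_gap: 0.461
grip_force: 36.0
```

Emit:
apply_moves(rows=[[[0.023,0.02,-0.021,-0.016,0.0,-0.024],[0.022,0.02,-0.02,-0.017,0.0,-0.024],[0.022,0.021,-0.02,-0.016,0.0,-0.023],[0.021,0.022,-0.02,-0.017,0.0,-0.024],[0.021,0.023,-0.02,-0.016,0.0,-0.023]]])

```text
t: 28.92
eef_pos: [0.4585, 0.001, 0.2289]
tcp_rot: [[-0.672, 0.574, 0.468], [0.471, 0.819, -0.328], [-0.572, -0.0, -0.821]]
ft_force: [1.0, -0.4, -1.7]
finger_gap: 0.464
grip_force: 36.0
```

Emit:
apply_moves(rows=[[[0.021,0.03,-0.002,-0.025,0.0,-0.035],[0.02,0.031,-0.001,-0.025,0.0,-0.035],[0.019,0.031,0.0,-0.025,0.0,-0.035],[0.018,0.032,0.001,-0.024,0.0,-0.035],[0.017,0.033,0.001,-0.025,0.0,-0.035]]])

```text
t: 29.55
eef_pos: [0.4698, 0.1765, 0.1751]
tcp_rot: [[-0.757, 0.385, 0.528], [0.317, 0.923, -0.219], [-0.572, 0.001, -0.82]]
ft_force: [0.7, -0.2, -1.5]
finger_gap: 0.463
grip_force: 36.0
```

```bash
python3 -c "
from green import *
s=state();print(s['q'].round(2),s['eef_pos'].round(4))
e=plan([(tcp(lane('b',-.10,.055,.0691),-8,55),-8,55)],step=.038,ang=.075)"
```

```text
[ 0.49 -0.17  2.23 -0.68  0.78 -0.27] [0.4698 0.1765 0.1751]
[[0.016, 0.033, 0.003, -0.024, 0.0, -0.035], [0.014, 0.033, 0.004, -0.024, 0.0, -0.035], [0.013, 0.034, 0.004, -0.024, 0.0, -0.035], [0.012, 0.034, 0.005, -0.025, 0.0, -0.035], [0.011, 0.035, 0.006, -0.024, 0.0, -0.035]]
[[0.01, 0.035, 0.007, -0.025, 0.0, -0.036]]
end [0.484  0.3857 0.1079] 6
```

Emit:
apply_moves(rows=[[[0.016,0.033,0.003,-0.024,0.0,-0.035],[0.014,0.033,0.004,-0.024,0.0,-0.035],[0.013,0.034,0.004,-0.024,0.0,-0.035],[0.012,0.034,0.005,-0.025,0.0,-0.035],[0.011,0.035,0.006,-0.024,0.0,-0.035]]])

```text
t: 30.18
eef_pos: [0.4822, 0.3502, 0.1192]
tcp_rot: [[-0.807, 0.182, 0.562], [0.149, 0.983, -0.104], [-0.572, -0.0, -0.82]]
ft_force: [0.4, -0.3, -0.7]
finger_gap: 0.463
grip_force: 36.0
```

Emit:
apply_moves(rows=[[[0.01,0.035,0.007,-0.025,0.0,-0.036],[0,0,0,0,0,0],[0,0,0,0,0,0]]])

```text
t: 30.55
eef_pos: [0.4845, 0.3838, 0.1083]
tcp_rot: [[-0.812, 0.14, 0.566], [0.115, 0.99, -0.081], [-0.572, -0.001, -0.82]]
ft_force: [0.4, 0.1, -1.3]
finger_gap: 0.463
grip_force: 36.1
```

```bash
python3 ins.py b -8 .0691 0.0005; python3 -c "
from green import *
import glob
t=load('t9');d=load('s9')
print(tri((t,116,156.9),(d,201.5,252.7)), blobs(t,(100,140,40,40)),blobs(d,(190,240,30,20)))"
```

```text
[ 0.78  0.21  1.99 -0.79  0.7  -0.09] jar lane [-0.0993  0.0905] base 0.0556
top [102.2 197.7] [[101.9, 197.6, 67]]
side [256.3 240.5] [[256.5, 241.0, 52]]
[[-0.011, 0.002, 0.012, 0.0, 0.0, 0.0], [-0.012, 0.001, 0.012, 0.0, 0.0, 0.0], [-0.011, 0.002, 0.012, 0.0, 0.0, 0.0], [-0.01, 0.001, 0.007, 0.0, 0.0, 0.0], [-0.01, 0.0, 0.007, 0.0, 0.0, 0.0]]
[[-0.01, 0.001, 0.007, 0.0, 0.0, 0.0], [-0.01, 0.0, 0.007, 0.0, 0.0, 0.0], [-0.01, 0.001, 0.007, 0.0, 0.0, 0.0], [-0.011, 0.0, 0.008, 0.0, 0.0, 0.0]]
end [0.6079 0.3742 0.0986] 9
[[0.004, 0.0, 0.005, 0.0, 0.0, 0.0], [0.004, 0.0, 0.005, 0.0, 0.0, 0.0], [0.004, 0.0, 0.005, 0.0, 0.0, 0.0], [0.003, 0.0, 0.005, 0.0, 0.0, 0.0], [0.004, 0.0, 0.005, 0.0, 0.0, 0.0]]
end [0.6067 0.3744 0.0672] 5
(array([0.5962, 0.3756, 0.1202]), [0.0006, 0.0006]) [[115.8, 157.0, 24]] [[201.5, 252.8, 74]]
```

```bash
python3 -c "
from green import *
t=load('t9');d=load('s9')
for n,a,b,y in(('c f',(183,166.1),(216.8,211.6),-.092),('c r',(185.5,152.9),(201.1,210.4),-.092),('a f',(149.4,161.4),(210.9,231.1),0),('a r',(151.4,148.2),(193.9,230.7),0),('b f',(115.8,157),(201.5,252.8),.092)):
    p,r=tri((t,*a),(d,*b)); print(n,p,r,toL(p)-[0,y])
"
```

```text
c f [0.5764 0.1937 0.1176] [0.0028, 0.0028] [0.0208 0.0009]
c r [0.6155 0.1898 0.1185] [0.0009, 0.0009] [0.0601 0.0005]
a f [0.5849 0.285  0.1187] [0.0027, 0.0027] [0.021  0.0006]
a r [0.6245 0.2832 0.1182] [0.0008, 0.0008] [0.0606 0.0024]
b f [0.5961 0.3761 0.1203] [0.0008, 0.0008] [0.0239 0.0003]
```

Lane_b's front jar measures about 4 mm farther back than the model, so I will go in about 5 mm deeper there and ease it forward to the lip before letting go.

Emit:
apply_moves(rows=[[[-0.011,0.002,0.012,0.0,0.0,0.0],[-0.012,0.001,0.012,0.0,0.0,0.0],[-0.011,0.002,0.012,0.0,0.0,0.0],[-0.01,0.001,0.007,0.0,0.0,0.0],[-0.01,0.0,0.007,0.0,0.0,0.0]]])

```text
t: 31.28
eef_pos: [0.5592, 0.3801, 0.0989]
tcp_rot: [[-0.812, 0.14, 0.567], [0.115, 0.99, -0.08], [-0.573, 0.0, -0.82]]
ft_force: [-0.2, 0.2, -1.1]
finger_gap: 0.46
grip_force: 36.1
```

Emit:
apply_moves(rows=[[[-0.01,0.001,0.007,0.0,0.0,0.0],[-0.01,0.0,0.007,0.0,0.0,0.0],[-0.01,0.001,0.007,0.0,0.0,0.0],[-0.015,0.0,0.011,0.0,0.0,0.0],[0,0,0,0,0,0]]])

```text
t: 31.9
eef_pos: [0.613, 0.3743, 0.0979]
tcp_rot: [[-0.812, 0.141, 0.566], [0.116, 0.99, -0.081], [-0.572, -0.0, -0.82]]
ft_force: [-3.0, 0.5, -0.8]
finger_gap: 0.458
grip_force: 36.4
```

```bash
sed -i "s/-.068/-.0691/" jl.py; python3 jl.py; python3 -c "
from green import *
Y=np.array([.0905,1,0])*.0005
plan([(tcp(lane('b',.0285,.0148,.0691)+Y,-8,55),-8,55,5)])"
```

```text
31.9 jar lane [0.0295 0.0927] base 0.0452 [-3.   0.5 -0.8] 0.45838809161581595
[[0.004, 0.0, 0.005, 0.0, 0.0, 0.0], [0.004, 0.0, 0.005, 0.0, 0.0, 0.0], [0.003, 0.0, 0.005, 0.0, 0.0, 0.0], [0.004, 0.0, 0.005, 0.0, 0.0, 0.0], [0.003, 0.0, 0.004, 0.0, 0.0, 0.0]]
end [0.612  0.3745 0.0679] 5
```

Emit:
apply_moves(rows=[[[0.004,0.0,0.005,0.0,0.0,0.0],[0.004,0.0,0.005,0.0,0.0,0.0],[0.003,0.0,0.005,0.0,0.0,0.0],[0.004,0.0,0.005,0.0,0.0,0.0],[0,0,0,0,0,0]]])

```text
t: 32.52
eef_pos: [0.6115, 0.3743, 0.0722]
tcp_rot: [[-0.813, 0.14, 0.566], [0.114, 0.99, -0.081], [-0.571, -0.001, -0.821]]
ft_force: [-3.2, -0.1, -1.3]
finger_gap: 0.464
grip_force: 36.4
```

Emit:
apply_moves(rows=[[[0.003,0.0,0.004,0.0,0.0,0.0],[0,0,0,0,0,0]]])

```text
t: 32.78
eef_pos: [0.6117, 0.3747, 0.068]
tcp_rot: [[-0.812, 0.14, 0.567], [0.115, 0.99, -0.08], [-0.572, -0.0, -0.82]]
ft_force: [-3.1, -0.4, -1.8]
finger_gap: 0.454
grip_force: 36.5
```

Emit:
apply_moves(rows=[[[0.002,0.0,-0.001,0.0,0.0,0.0],[0,0,0,0,0,0]]])

```text
t: 33.02
eef_pos: [0.6096, 0.375, 0.068]
tcp_rot: [[-0.812, 0.14, 0.567], [0.115, 0.99, -0.08], [-0.572, 0.0, -0.82]]
ft_force: [-3.7, 0.1, -2.2]
finger_gap: 0.463
grip_force: 36.5
```

Emit:
apply_moves(rows=[[[0.001,0.0,-0.001,0.0,0.0,0.0],[0,0,0,0,0,0]]])

```text
t: 33.28
eef_pos: [0.6081, 0.3751, 0.0682]
tcp_rot: [[-0.812, 0.14, 0.567], [0.115, 0.99, -0.08], [-0.572, -0.0, -0.82]]
ft_force: [-5.2, 0.6, -2.7]
finger_gap: 0.466
grip_force: 36.4
```

```bash
python3 jl.py
```

```text
33.275 jar lane [0.0246 0.093 ] base 0.0155 [-5.2  0.6 -2.7] 0.46563382964507866
```

Emit:
apply_moves(rows=[[[0.001,0.0,0.001,0.0,0.0,0.0],[0,0,0,0,0,0]]])

```text
t: 33.52
eef_pos: [0.6084, 0.3756, 0.0676]
tcp_rot: [[-0.811, 0.14, 0.568], [0.115, 0.99, -0.079], [-0.573, 0.001, -0.819]]
ft_force: [-4.4, 0.7, -0.8]
finger_gap: 0.461
grip_force: 36.6
```

Emit:
apply_moves(rows=[[[0,0,0,0,0,0],[0,0,0,0,0,0],[0,0,0,0,0,0],[0,0,0,0,0,0]]], claw=0.2)

```text
t: 34.02
eef_pos: [0.6087, 0.3753, 0.0674]
tcp_rot: [[-0.811, 0.14, 0.568], [0.115, 0.99, -0.08], [-0.573, 0.001, -0.819]]
ft_force: [-0.3, 0.2, -0.3]
finger_gap: 0.604
grip_force: 0.0
```

Emit:
apply_moves(rows=[[[0.0,0.0,-0.02,0.0,0.0,0.0],[0.0,0.0,-0.035,0.0,0.0,0.0],[0.0,0.0,-0.035,0.0,0.0,0.0],[0.0,0.0,-0.035,0.0,0.0,0.0],[0.01,0,-0.035,0.0,0.0,0]]])

```text
t: 34.65
eef_pos: [0.5095, 0.3895, 0.1944]
tcp_rot: [[-0.811, 0.14, 0.568], [0.116, 0.99, -0.079], [-0.574, 0.002, -0.819]]
ft_force: [0.3, 0.2, 0.2]
finger_gap: 0.6
grip_force: 0.0
```

Emit:
apply_moves(rows=[[[0.03,0.0,-0.02,0.0,0.0,0.0],[0.03,0.0,-0.02,0.0,0.0,0.0],[0.03,-0.02,-0.02,0.0,0.0,0.0],[0.02,-0.03,-0.02,0.0,0.0,0.0],[0,0,0,0,0.0,0]]])

```text
t: 35.28
eef_pos: [0.3658, 0.3574, 0.1944]
tcp_rot: [[-0.812, 0.139, 0.567], [0.113, 0.99, -0.08], [-0.572, -0.001, -0.82]]
ft_force: [-0.3, 0.7, 0.4]
finger_gap: 0.604
grip_force: 0.0
```

```bash
python3 look.py 10; python3 -c "
from green import *
s=state();print(s['t'],s['eef_pos'],s['ft_force'].round(1))
t=load('t10');d=load('s10')
for n in 'abc':
  for x0 in(.02,.061):
    o=[]
    for im in(t,d):
      q=proj(im,[lane(n,x0+(.003 if n=='b' else 0),.119,0)])[0];x,y=q.round().astype(int)
      c=im['color'][y-6:y+7,x-6:x+7].astype(float);g=cv2.GaussianBlur(c[...,1]-np.maximum(c[...,0],c[...,2]),(0,0),1);m=g>g.max()*.6
      yy,xx=np.nonzero(m);o.append((im,xx.mean()+x-6,yy.mean()+y-6))
    p,r=tri(*o);print(n,p,r,toL(p)-[0,{'a':0,'b':.092,'c':-.092}[n]])
"
```

```text
35.375 [0.36809676 0.35927587 0.1957335 ] [0.5 0.  1.1]
a [0.5842 0.2846 0.1185] [0.0023, 0.0023] [0.0204 0.0001]
a [0.6239 0.2831 0.1184] [0.0007, 0.0007] [0.06   0.0022]
b [0.5936 0.3782 0.1206] [0.0004, 0.0004] [0.0213 0.0022]
b [0.6331 0.3732 0.119 ] [0.0008, 0.0008] [0.0611 0.0008]
c [0.5761 0.1942 0.118 ] [0.0026, 0.0026] [0.0205 0.0014]
c [0.6153 0.1894 0.1181] [0.0006, 0.0006] [0.0599 0.0001]
```

View pics/look10.png

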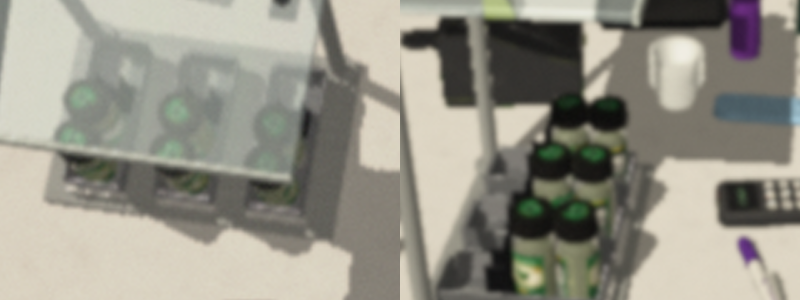

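The picture shows all six jars upright, two per lane. The cap pairs in the side view are at (530,210)/(573,210), (550,153)/(592,153) and (568,102)/(607,105). All cap heights are about 0.119, as expected, and the robot is clear. Handing in.

Emit:
apply_moves(rows=[[[0,0,0,0,0,0],[0,0,0,0,0,0]]])

```text
t: 35.62
eef_pos: [0.3686, 0.3592, 0.1953]
tcp_rot: [[-0.811, 0.14, 0.567], [0.115, 0.99, -0.08], [-0.573, 0.001, -0.82]]
ft_force: [0.4, 0.4, -0.3]
finger_gap: 0.599
grip_force: 0.0
```

```bash
python3 -c "
from rig import close_job
print(close_job())"
```

```text
the job is handed in; nothing more can be done
None
```

I loaded the three refilled jars, two into lane_c and one into lane_b; the last camera check shows all six jars upright, two per lane, and I handed the job in at about 36 s (no verdict was returned).

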